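Strip a stacked controller for rework

TASK

This little controller is up for repair and its screws are already out: take the stack of boards apart from the top down, one part at a time - stand the finned heat sink in the steel dish, set the processor module squarely in the middle of the programmer's black socket pad, lay the middle board flat in the open black box, and last lay the carrier board across the two rails of the preheater, centred over the hot plate with its ends resting on both rails. Keep every part right way up, set each one down gently rather than letting it fall, and leave the solder reel and the flux bottle standing where they are.

Things in the scene. Friction and masses are not known exactly. Their poses are not given: they have to be found in the camera images.
- heatsink_c (a point): Heat sink: bare aluminium, 7 upright fins, 30 (x) x 32 (y) x 24 (high) mm, 45 g, top of the stack. Point: its centre, 12 mm above its flat underside; z up, fins run along y. Grip across x (30 mm). It merely rests on the processor's metal lid.
- cpu_c (a point): Processor module, second from the top: small green circuit board 42 (x) x 52 (y) mm on black plug strips flush with its long edges; sides at x = +-21 mm are 14 mm high, a square metal lid on top reaches 17 mm; 40 g. Point: on the centre line, 8.5 mm above its underside; z up. Grip across x (42 mm). Rests loosely, not plugged in; the middle board's surface beside it is 4 mm below its underside.
- midboard_c (a point): Middle board, third from the top: green circuit board 60 (x) x 72 (y) mm on black plug strips flush with its long edges; sides at x = +-30 mm are 14 mm high, socket strips on top (x = +-17) reach 18 mm; 70 g. Point: on the centre line, 8 mm above its underside; z up. Grip across x (60 mm). Rests loosely on the carrier's sockets; the carrier's surface is 12 mm below its underside.
- carrier_c (a point): Carrier board, bottom of the stack: green, 90 (x) x 150 (y) x 3 mm, flat underside on the mat, 140 g. Two black socket strips 62 mm long (y) rise to 15 mm above the underside, outer faces at x = +-30 mm: grip across these (60 mm) at the middle; the board beside them is bare. Connectors up to 16 mm high stand at its ends (|y| > 45 mm). Point: centre line, 9 mm above its underside; z up.
- dish: Steel parts dish: shallow open tray, 90 (x) x 120 (y) mm outside, 16 mm high, wall and floor 2 mm, fixed. Origin at the centre of its underside, z up; inner floor 2 mm above the origin.
- programmer: Programmer: flat grey unit 120 (x) x 130 (y) mm, body top 29 mm above the origin, with a raised black socket pad in its middle, 56 (x) x 66 (y) mm, top 35 mm above the origin; display and keys along its -x edge. Fixed. Origin: centre of its underside, z up. The module's y axis goes along the programmer's y, either way round.
- esdbox: Open black plastic box for good boards, 140 (x) x 150 (y) mm outside, 26 mm high, wall and floor 4 mm, fixed. Origin at the centre of its underside; inner floor 4 mm above the origin.
- rails_mid (a point): Board preheater: grey, 140 (x) x 170 (y) mm, black hot plate on top, two aluminium rails along its x at y = +-56 mm, each 12 mm wide, 140 mm long, 100 mm clear between. Point: midway between the rails, level with their tops (54 mm above the table); hot plate 13 mm lower. Fixed. The carrier's 150 mm length goes along this y, either way round, spanning rail to rail.
- reel_c (a point): Solder reel, black flanges 56 mm across, 44 mm high, standing on end, 0.25 kg; leave it. The point is its centre, 22 mm up.
- flux_c (a point): Brown glass flux bottle with black cap, 32 mm across, 75 mm high, 50 g; leave it. The point is its centre, 37.5 mm up.
Things that resemble listed ones, but are neither listed nor needed, are in the scene too. Leave any blue look-alike of the part that bears heatsink_c alone.

How it is judged (in metres and radians):
On the way, in this order (a step that is already met when the one before it is completed fails the run):
1. the heat sink stands in the steel dish, let go (x of heatsink_c in the frame of dish between -0.027 and 0.027 m and y of heatsink_c in the frame of dish between -0.04 and 0.04 m and z of heatsink_c in the frame of dish between 0.01 and 0.018 m and angle between heatsink_c's own z axis and vertical below 0.08 rad and contact force between heatsink and the fingers below 0.2 N and linear speed of heatsink below 0.03 m/s), for 0.2 s.
2. the processor module sits squarely on the programmer's socket pad, let go (x of cpu_c in the frame of programmer between -0.01 and 0.01 m and y of cpu_c in the frame of programmer between -0.01 and 0.01 m and z of cpu_c in the frame of programmer between 0.0395 and 0.0475 m and angle between cpu_c's own z axis and vertical below 0.08 rad and angle between the y axis of cpu_c and the y axis of programmer, either way round below 0.2 rad and contact force between cpu and the fingers below 0.2 N and linear speed of cpu below 0.03 m/s), for 0.2 s.
3. the middle board lies in the black box, let go (x of midboard_c in the frame of esdbox between -0.034 and 0.034 m and y of midboard_c in the frame of esdbox between -0.032 and 0.032 m and z of midboard_c in the frame of esdbox between 0.008 and 0.016 m and angle between midboard_c's own z axis and vertical below 0.08 rad and contact force between midboard and the fingers below 0.2 N and linear speed of midboard below 0.03 m/s), for 0.2 s.
4. the carrier board lies across both rails of the preheater, let go (x of carrier_c in the frame of rails_mid between -0.018 and 0.018 m and y of carrier_c in the frame of rails_mid between -0.012 and 0.012 m and z of carrier_c in the frame of rails_mid between 0.005 and 0.013 m and angle between carrier_c's own z axis and vertical below 0.08 rad and angle between the y axis of carrier_c and the y axis of rails_mid, either way round below 0.2 rad and contact force between carrier and the fingers below 0.2 N and linear speed of carrier below 0.03 m/s), for 0.2 s.
At the end, for the whole second after the job is handed in: All upright, still, let go, heights within 4 mm: heat sink on the dish floor; processor within 10 mm of the socket pad's middle and 0.2 rad of square; middle board flat on the box floor; carrier on both rails, centre within 12 mm across and 18 mm along them, square within 0.2 rad (all of step 1 and all of step 2 and all of step 3 and all of step 4); the robot touches nothing.
It fails at once if a part is dropped: let go, it falls faster than 0.7 m/s (from more than about 25 mm) ((linear speed of heatsink above 0.7 m/s and contact force between heatsink and anything else below 0.05 N) or (linear speed of cpu above 0.7 m/s and contact force between cpu and anything else below 0.05 N) or (linear speed of midboard above 0.7 m/s and contact force between midboard and anything else below 0.05 N) or (linear speed of carrier above 0.7 m/s and contact force between carrier and anything else below 0.05 N)).
It fails at once if the solder reel or the flux bottle is shifted more than 20 mm or tipped more than 0.3 rad (distance of any of reel_c, flux_c from where it was at the start of the episode above 0.02 m or angle between any of reel_c, flux_c's own z axis and vertical above 0.3 rad).
It also fails if it takes over 120 s, if anything falls off the work surface, if the arm or the gripper's body presses on something with over 40 N, if the wrist force passes 120 N, or if a joint passes its speed limit or range.

ROBOT

A 6-joint arm with a two-finger parallel gripper is mounted at the origin on the work surface. World frame = base frame: x ahead of the robot, y to its left, z up, the work surface at z = 0. Lengths are in mm, angles in rad, forces in N, time in s.
With the tool pointing down it reaches from about 350 to 875 mm from the base axis. Payload 4.2 kg.
Tool frame: the origin (TCP) lies at the very end of the fingers, on their centre line; the grasp point (between the pads) lies 19 mm behind it; z points along the fingers, y is the direction in which the jaws open and shut (so a half turn about z gives the same grasp; the last joint's range is limited). The gripper opens to 85 mm and grips with 20 to 120 N. Pads are 22 mm wide; open, the fingers measure 114 mm over their backs; the gripper's body (76 mm by 85 mm) begins 54 mm behind the grasp point. The pads swing forward as they close: fully open they stand 13 mm farther back than shut.
Start: joints at [-0.978, 0.385, 0.008, 0, -1.194, -0.259], TCP at [204.787, -590.476, 231.312] pointing down, gripper open.
Joint ranges: [-3.14, 3.14], [-1.21, 2.06], [-1.07, 1.41], [-3.16, 2.05], [-2.99, -0.16], [-3.1, 3.1]. Speed limits (rad/s): [2.79, 2.79, 3.14, 3.14, 3.14, 3.14].

INTERFACE

Orientations are given as a unit quaternion [x, y, z, w].
In Python, from bench import arm, optics, job gives the robot as it stands.
- The arm moves only by the tool send_rows, never from a script. Its argument "steps" is a list that holds one entry, the list of rows, each a list of 5 numbers: the shift along the tool's x, y, z in cm, then the turn about the tool's z in rad, then the opening, from 0 (shut) to 1 (fully open). A call has 1 to 10 rows; each row shifts and turns the pose as measured when the row begins, along the tool's axes as they then stand; what a row does not reach is not made up. A row lasts 1/12 s, in which the tool goes at most 41.7 mm and 7.16 degrees, less where a joint would pass 70% of its speed; a pose out of reach is approached as far as the arm can. A call with a gripper value outside its range is refused whole. The fingers move at their own pace and stop on an object; the grip force is fixed at half the most. Time passes only in rows, so rows that do not move let the fingers close. It gives the time, the measured TCP pose, the force and the opening at its end, in the units of the state.
- arm.read_state(): the state, without advancing time (a new reading comes with each control period).
- optics.get_image(name): name is "side" or "top" or "wrist"; returns (picture, depth): 400x640x3 uint8, blue, green, red; 400x640 float32, mm along the optical axis (not along the pixel's ray), 0 where there is no reading.
- optics.get_calibration(name): a dict with "K" (3x3 intrinsics, pixels), "rvec" (rotation vector, rad) and "tvec" (3), from world to camera coordinates, as OpenCV has them; the wrist camera has in their place "hand_eye" (4x4, takes a point from camera to tool coordinates, whose origin is the TCP and whose axes are the flange's). Camera axes: x right, y down, z forward; pixel columns grow to the right and rows downward; lengths in mm; the calibration is good to about 2 mm. A picture is of the moment at which its call begins: read the wrist's pose just before it. get_calibration takes no time and is no camera call.
- job.job_done(): hands the job in, once; it reports no verdict.
The state is a dict: "clock": time; "joints": joint angles; "joint_vel": joint speeds; "joint_efforts": joint torques, N m; "position": TCP position; "ee_rot": TCP orientation; "contact_force": force on the tool from outside, world axes, zero at the start; "wrist_torque": the same for the moment, N m; "gripper_width": finger opening in mm.
Only numpy, scipy, OpenCV 4.12 (cv2) and the standard library are available. Lean on these libraries where they do the work, as an engineer would, in place of code of your own. Each camera call takes 0.05 s, during which the arm holds its last target. There are 200 camera calls.

## Working session

There is one attempt and no reset: what is moved stays moved. The work goes in short steps, Python scripts to look and compute and a tool call to move; the robot and the scene stay as the last step left them, time stands still between calls to the robot, and variables do not carry over. Pictures are saved under pics/ and viewed, about 12 in all and at most 16, crops included, and the job is handed in when it is done.

Besides the shell and the picture viewer there is one more tool, called after ">>>" by a JSON object that holds its "op" and its "data". send_rows: Moves the arm, as the interface text tells. Its arguments: {"type":"object","properties":{"steps":{"type":"array","items":{"type":"array","items":{"type":"array","items":{"type":"number"}}}}},"required":["steps"]}

```bash
mkdir -p pics; ls
cat > h.py <<'E'
import numpy as np, cv2
from scipy.spatial.transform import Rotation as R
from bench import arm, optics, job
def grab(n):
    s=arm.read_state(); im,d=optics.get_image(n); c=optics.get_calibration(n); K=np.array(c["K"],float)
    if "rvec" in c:
        Rm=cv2.Rodrigues(np.array(c["rvec"],float))[0]; T=np.eye(4); T[:3,:3]=Rm.T; T[:3,3]=-Rm.T@np.array(c["tvec"],float).ravel()
    else:
        B=np.eye(4); B[:3,:3]=R.from_quat(s["ee_rot"]).as_matrix(); B[:3,3]=s["position"]; T=B@np.array(c["hand_eye"],float)
    return im,d,K,T
def cloud(d,K,T):
    v,u=np.indices(d.shape); P=np.stack([(u-K[0,2])/K[0,0]*d,(v-K[1,2])/K[1,1]*d,d],-1)
    W=P@T[:3,:3].T+T[:3,3]; W[d<=0]=np.nan; return W
E
python3 - <<'E'
from h import *
print(arm.read_state())
for n in("top","side"):
    im,d,K,T=grab(n); cv2.imwrite(f"pics/{n}0.png",im); np.savez(f"pics/{n}0.npz",im=im,W=cloud(d,K,T)); print(n,K.tolist(),T.round(3).tolist())
print(optics.get_calibration("wrist"))
E
```

```text
pics
{'clock': 0.0, 'joints': array([-9.78375152e-01,  3.85605340e-01,  6.64737907e-03, -4.91187794e-04,
       -1.19398911e+00, -2.58593366e-01]), 'joint_vel': array([ 0.0009618 ,  0.00116999,  0.00098182,  0.0007504 ,  0.00178852,
       -0.00037106]), 'joint_efforts': array([-8.69290943e-04, -3.92286265e+01,  1.88408464e+01,  4.18639138e+00,
       -4.61252770e-03,  4.60739457e-06]), 'position': array([ 204.61862196, -589.95484568,  230.20171902]), 'ee_rot': array([-1.66050485e-01,  9.86116640e-01,  1.07370693e-03, -2.35983902e-04]), 'contact_force': array([ 0.01356442, -0.03366271, -0.25976719]), 'wrist_torque': array([-0.00882901, -0.04166549,  0.03610644]), 'gripper_width': 85.52303459875293}
top [[455.1440474375484, 0.0, 318.5220263285964], [0.0, 455.1440474375484, 202.03031528594093], [0.0, 0.0, 1.0]] [[0.026, -0.989, 0.148, 340.612], [-1.0, -0.025, 0.007, -19.887], [-0.003, -0.148, -0.989, 963.889], [0.0, 0.0, 0.0, 1.0]]
side [[399.1779804355116, 0.0, 322.7843239657754], [0.0, 399.1779804355116, 190.39599453298285], [0.0, 0.0, 1.0]] [[-0.874, -0.26, 0.41, 37.144], [-0.485, 0.479, -0.731, 746.974], [-0.007, -0.838, -0.545, 617.233], [0.0, 0.0, 0.0, 1.0]]
{'K': array([[300.75682008,   0.        , 316.64830326],
       [  0.        , 300.75682008, 197.82336032],
       [  0.        ,   0.        ,   1.        ]]), 'hand_eye': array([[ 3.88114012e-04, -9.56737261e-01, -2.90953026e-01,
         7.45135928e+01],
       [ 9.99999827e-01,  4.99979290e-04, -3.10135531e-04,
        -4.59732470e-02],
       [ 4.42188706e-04, -2.90952855e-01,  9.56737289e-01,
        -1.41229913e+02],
       [ 0.00000000e+00,  0.00000000e+00,  0.00000000e+00,
         1.00000000e+00]])}
```

View pics/top0.png

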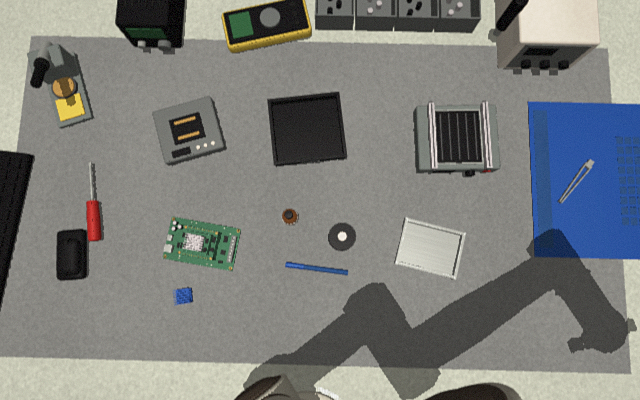

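View pics/side0.png

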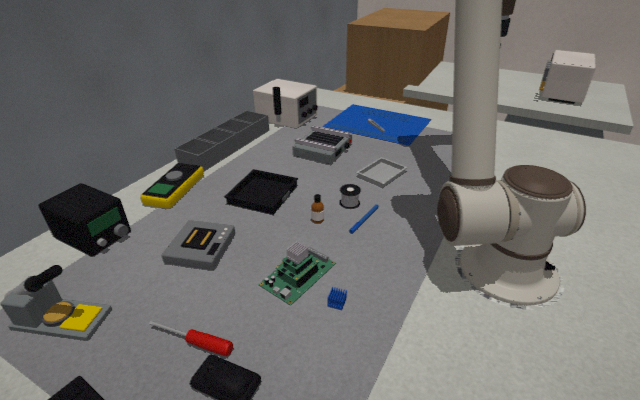

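Top view: stack with silver heat sink at (194,242), blue look-alike at (184,296), dish (431,248), programmer (188,130), box (307,128), preheater (457,138), reel (342,237), flux (290,216). The heat sink could only be confused with the blue part, so I take the silver one on the stack.

```bash
cat > fit.py <<'E'
from h import *
def fit(W,win,zlo,zhi,col=None,im=None):
    u0,v0,u1,v1=win; S=W[v0:v1,u0:u1].reshape(-1,3); m=(S[:,2]>zlo)&(S[:,2]<zhi)
    S=S[m]
    # keep largest blob by image mask
    r=cv2.minAreaRect(S[:,:2].astype(np.float32)); return len(S),[round(x,1) for x in r[0]],[round(x,1) for x in r[1]],round(r[2],1),np.percentile(S[:,2],[5,50,95]).round(1)
E
python3 - <<'E'
from fit import *
z=np.load("pics/top0.npz"); W=z["W"]
for n,w,a,b in [("table",(230,180,260,200),-20,20),("heatsink",(150,205,250,280),52,75),("cpu+",(150,205,250,280),38,75),("mid+",(150,205,250,280),22,75),("carrier",(150,205,250,280),1.5,8),("carrierall",(150,205,250,280),1.5,75),("dish",(385,205,475,285),6,25),("dishfloor",(385,205,475,285),0,5),
 ("prog",(145,85,235,170),22,50),("progpad",(145,85,235,170),32.5,45),("box",(260,85,355,172),15,40),("rails",(405,92,510,185),50,65),("preheat",(405,92,510,185),25,48),("reel",(320,215,365,260),35,60),("flux",(275,200,305,230),50,90),("blue",(170,280,200,310),5,40)]:
    print(n,fit(W,w,a,b))
cv2.imwrite("pics/c1.png",cv2.resize(z["im"][195:315,130:310],None,fx=4,fy=4,interpolation=2))
E
```

```text
table (598, [507.5, 146.5], [42.2, 63.6], 1.4, array([0. , 2.6, 5.5]))
heatsink (214, [387.4, 230.0], [46.6, 39.3], 77.6, array([52.9, 57.5, 74.2]))
cpu+ (468, [389.0, 233.9], [58.4, 41.9], 79.0, array([47.3, 51.5, 72.4]))
mid+ (955, [389.5, 231.9], [73.0, 59.7], 80.2, array([29.3, 35.4, 60.2]))
carrier (4676, [393.6, 237.2], [156.0, 215.4], 1.5, array([1.7, 3.7, 6.9]))
carrierall (6089, [393.6, 237.2], [156.0, 215.4], 1.5, array([ 1.8,  4.5, 50. ]))
dish (1409, [400.5, -249.2], [165.0, 185.8], 1.6, array([ 6.1, 10. , 20.7]))
dishfloor (4760, [401.0, -249.9], [166.2, 193.4], 1.5, array([0.6, 3. , 4.8]))
prog (3363, [628.6, 269.5], [121.4, 130.1], 18.3, array([28.3, 32.2, 38.9]))
progpad (1544, [627.3, 268.5], [118.8, 127.5], 18.7, array([32.7, 35.4, 39.7]))
box (1126, [639.3, 16.9], [147.7, 156.2], 7.7, array([18.5, 28.3, 31.2]))
rails (860, [624.4, -300.7], [146.1, 125.5], 2.5, array([51.5, 54.9, 57.5]))
preheat (4572, [621.1, -300.8], [153.6, 171.0], 1.9, array([36.1, 41.4, 44.6]))
reel (590, [409.0, -62.4], [54.9, 52.6], 1.3, array([43.8, 46.5, 49.2]))
flux (145, [446.7, 46.5], [24.8, 26.4], 1.0, array([51.2, 55.8, 78.7]))
blue (283, [283.2, 258.2], [60.1, 53.7], 4.1, array([ 5.4,  8.8, 28. ]))
```

View pics/c1.png

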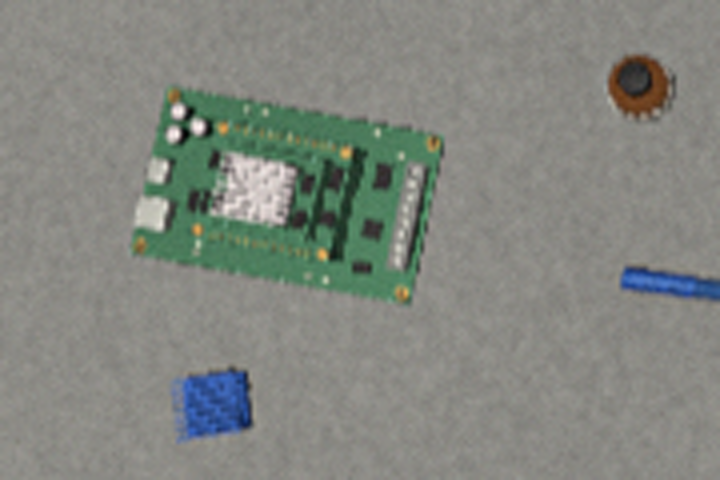

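Crop: silver finned heat sink at (253,188) on top of the green stack, the blue look-alike lies apart at (212,403). The choice is confirmed. Moving toward the stack, via a waypoint ahead of the base.

>>> {"op": "send_rows", "data": {"steps": [[[-3, 2.67, 0, 0, 1], [-3, 2.67, 0, 0, 1], [-3, 2.67, 0, 0, 1], [-3, 2.67, 0, 0, 1], [-3, 2.67, 0, 0, 1], [-3, 2.67, 0, 0, 1], [-3, 2.67, 0, 0, 1], [-3, 2.67, 0, 0, 1], [-3, 2.67, 0, 0, 1], [-3, 2.67, 0, 0, 1]]]}}

```text
clock: 0.93
position: [402.7, -231.4, 224.2]
ee_rot: [-0.158, 0.987, 0.005, -0.004]
contact_force: [1.2, -1.2, -0.3]
gripper_width: 85.7
```

>>> {"op": "send_rows", "data": {"steps": [[[-3, 2.67, 0, -0.1, 1], [-3, 2.67, 0, -0.1, 1], [-3, 2.67, 0, -0.1, 1], [-3, 2.67, 0, -0.1, 1], [0, 0, 0, -0.12, 1], [0, 0, 0, -0.12, 1], [0, 0, 0, -0.12, 1], [0, 0, 0, -0.12, 1], [0, 0, 0, -0.1, 1], [0, 0, 0, -0.1, 1]]]}}

```text
clock: 1.77
position: [462.8, -66.1, 222.2]
ee_rot: [-0.663, 0.749, 0.008, -0.002]
contact_force: [0.2, -0.4, -0.3]
gripper_width: 85.0
```

```bash
cat > go.py <<'E'
from h import *
import sys
def pose():
    s=arm.read_state(); M=R.from_quat(s["ee_rot"]).as_matrix(); yaw=np.degrees(np.arctan2(M[1,1],M[0,1]))%360
    return s,np.array(s["position"]),M,yaw
def go(x,y,z,yw):
    "shift in tool axes (cm) after / before turning"
    s,p,M,yaw=pose(); t=np.radians(((yaw-yw)+180)%360-180)
    d=np.array([x,y,z])-p; M2=M@R.from_rotvec([0,0,t]).as_matrix()
    print("t",round(s["clock"],2),"at",p.round(1),"yaw",round(yaw,1),"w",round(s["gripper_width"],1),"F",np.array(s["contact_force"]).round(1),"q6",round(s["joints"][5],2),"tilt",(M[:2,2]).round(3))
    print("turn",round(t,3),"shift before turn",(M.T@d/10).round(2),"after turn",(M2.T@d/10).round(2),"dist",np.linalg.norm(d).round(1))
if __name__=="__main__": go(*map(float,sys.argv[1:]))
E
python3 go.py 389 232 230 170
```

```text
t 1.77 at [462.8 -66.1 222.2] yaw 173.0 w 85.0 F [ 0.2 -0.4 -0.3] q6 -0.31 tilt [-0.013  0.01 ]
turn 0.053 shift before turn [-28.7   10.96  -0.39] after turn [-28.08  12.46  -0.39] dist 307.2
```

>>> {"op": "send_rows", "data": {"steps": [[[-3.5, 1.5, 0, 0.05, 1], [-3.5, 1.5, 0, 0, 1], [-3.5, 1.5, 0, 0, 1], [-3.5, 1.5, 0, 0, 1], [-3.5, 1.5, 0, 0, 1], [-3.5, 1.5, 0, 0, 1], [-3.5, 1.5, 0, 0, 1], [-3.5, 1.5, 0, 0, 1], [0, 0, 0, 0, 1], [0, 0, 0, 0, 1]]]}}

```text
clock: 2.6
position: [384.9, 240.7, 223.1]
ee_rot: [-0.643, 0.766, 0.009, -0.004]
contact_force: [0.2, -0.2, -0.2]
gripper_width: 85.5
```

```bash
python3 go.py 389 232 230 170
python3 - <<'E'
from fit import *
im,d,K,T=grab("wrist"); W=cloud(d,K,T); np.savez("pics/w1.npz",im=im,W=W,K=K,T=T); cv2.imwrite("pics/w1.png",im)
E
```

```text
t 2.6 at [384.9 240.7 223.1] yaw 170.0 w 85.5 F [ 0.2 -0.2 -0.2] q6 -1.07 tilt [-0.018  0.008]
turn 0.001 shift before turn [ 0.78 -0.54 -0.71] after turn [ 0.78 -0.54 -0.71] dist 11.9
```

View pics/w1.png

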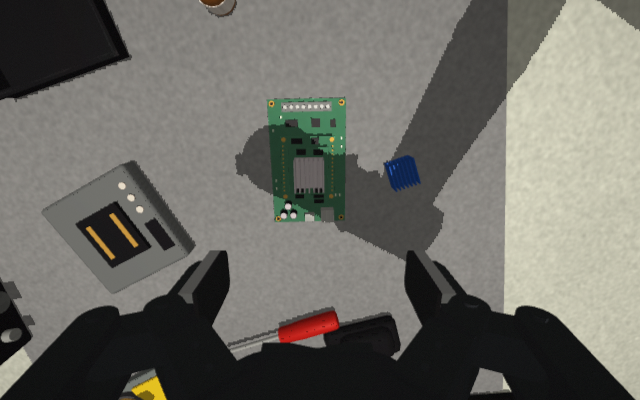

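Wrist view: stack centred near (308,165), silver heat sink at (308,175), blue one at (402,173). Fitting the layers from this cloud.

Run:
```python
from fit import *
z=np.load("pics/w1.npz"); W=z["W"]; im=z["im"]
w=(255,85,365,235)
S=W[40:80,300:380].reshape(-1,3); print("mat z",np.nanmedian(S[:,2]))
g=cv2.cvtColor(im,cv2.COLOR_BGR2HSV)
for n,a,b in [("sink",62,85),("cpu",42,85),("mid",22,85)]: print(n,fit(W,w,a,b))
# carrier by green colour
u0,v0,u1,v1=w; m=((g[...,0]>45)&(g[...,0]<90)&(g[...,1]>80)&(W[...,2]<12)); m[:v0]=0;m[v1:]=0;m[:,:u0]=0;m[:,u1:]=0
r=cv2.minAreaRect(W[m][:,:2].astype(np.float32)); print("carrier",r)
```

```text
mat z 0.5876713053210096
sink (449, [388.8, 232.7], [32.7, 29.8], 80.7, array([65.2, 74.3, 75.6]))
cpu (1864, [389.0, 231.8], [52.1, 41.6], 79.3, array([46.7, 54.5, 75. ]))
mid (3338, [390.3, 232.9], [71.6, 60.0], 80.0, array([28.7, 47.1, 74.6]))
carrier ((389.708984375, 232.09335327148438), (149.33798217773438, 89.5617446899414), 81.33141326904297)
```

>>> {"op": "send_rows", "data": {"steps": [[[0.9, -0.4, 3, 0, 1], [0, 0, 3, 0, 1], [0, 0, 3, 0, 1], [0, 0, 2.5, 0, 1], [0, 0, 2, 0, 1], [0, 0, 0, 0, 1], [0, 0, 0, 0, 1]]]}}

```text
clock: 3.23
position: [388.8, 225.8, 85.2]
ee_rot: [-0.639, 0.769, 0.009, -0.001]
contact_force: [-0.4, 0.3, -0.1]
gripper_width: 85.5
```

```bash
python3 go.py 389 232.3 51 170.3
```

```text
t 3.23 at [388.8 225.8  85.2] yaw 169.4 w 85.5 F [-0.4  0.3 -0.1] q6 -1.04 tilt [-0.013  0.012]
turn -0.015 shift before turn [-0.61  0.05  3.43] after turn [-0.61  0.04  3.43] dist 34.8
```

>>> {"op": "send_rows", "data": {"steps": [[[-0.3, 0, 0.5, -0.01, 1], [-0.3, 0, 1, 0, 1], [0, 0, 1, 0, 1], [0, 0, 0.7, 0, 1], [0, 0, 0, 0, 1], [0, 0, 0, 0, 1]]]}}

```text
clock: 3.73
position: [393.7, 234.6, 55.9]
ee_rot: [-0.642, 0.766, 0.009, 0.005]
contact_force: [0.1, 0.2, -0.2]
gripper_width: 85.4
```

```bash
python3 go.py 389 232.3 51 170.3
```

```text
t 3.73 at [393.7 234.6  55.9] yaw 169.9 w 85.4 F [ 0.1  0.2 -0.2] q6 -1.03 tilt [-0.005  0.02 ]
turn -0.006 shift before turn [0.32 0.41 0.48] after turn [0.32 0.42 0.48] dist 7.1
```

>>> {"op": "send_rows", "data": {"steps": [[[0.2, 0.3, 0.3, 0, 1], [0.1, 0.1, 0.15, 0, 1], [0, 0, 0, 0, 1]]]}}

```text
clock: 3.98
position: [389.4, 233.2, 52.1]
ee_rot: [-0.643, 0.766, 0.009, 0.006]
contact_force: [-0.3, 0.5, -0.5]
gripper_width: 85.1
```

```bash
python3 go.py 389 232.3 51 170.3
```

```text
t 3.98 at [389.4 233.2  52.1] yaw 170.0 w 85.1 F [-0.3  0.5 -0.5] q6 -1.04 tilt [-0.003  0.022]
turn -0.006 shift before turn [0.1  0.02 0.1 ] after turn [0.1  0.02 0.1 ] dist 1.5
```

>>> {"op": "send_rows", "data": {"steps": [[[0, 0, 0, 0, 1]]]}}

```text
clock: 4.07
position: [389.3, 233.3, 52.3]
ee_rot: [-0.643, 0.766, 0.01, 0.006]
contact_force: [0.3, 0.6, 0.7]
gripper_width: 85.6
```

```bash
python3 go.py 389 232.3 51 170.3
```

```text
t 4.07 at [389.3 233.3  52.3] yaw 170.0 w 85.6 F [0.3 0.6 0.7] q6 -1.04 tilt [-0.002  0.023]
turn -0.005 shift before turn [0.1  0.02 0.13] after turn [0.1  0.02 0.13] dist 1.6
```

>>> {"op": "send_rows", "data": {"steps": [[[0, 0, 0, 0, 0], [0, 0, 0, 0, 0], [0, 0, 0, 0, 0], [0, 0, 0, 0, 0], [0, 0, 0, 0, 0], [0, 0, 0, 0, 0], [0, 0, 0, 0, 0]]]}}

```text
clock: 4.65
position: [389.8, 233.8, 53.4]
ee_rot: [-0.643, 0.766, 0.01, 0.007]
contact_force: [0.1, 0.2, 0.0]
gripper_width: 28.9
```

```bash
python3 go.py 389 232.3 51 170.3
```

```text
t 4.65 at [389.8 233.8  53.4] yaw 170.0 w 28.9 F [0.1 0.2 0. ] q6 -1.04 tilt [-0.001  0.024]
turn -0.005 shift before turn [0.17 0.05 0.23] after turn [0.17 0.05 0.23] dist 2.9
```

>>> {"op": "send_rows", "data": {"steps": [[[0, 0, -1, 0, 0], [0, 0, -2, 0, 0], [0, 0, -3, 0, 0], [0, 0, -3, 0, 0], [0, 0, -3, 0, 0], [0, 0, 0, 0, 0]]]}}

```text
clock: 5.15
position: [388.5, 228.8, 175.2]
ee_rot: [-0.642, 0.766, 0.009, 0.002]
contact_force: [0.3, 0.3, -0.2]
gripper_width: 28.9
```

```bash
python3 - <<'E'
from h import *
z=np.load("pics/top0.npz"); W=z["W"]; im=z["im"].astype(int)
def blob(mask,win):
    m=np.zeros(mask.shape,np.uint8); u0,v0,u1,v1=win; m[v0:v1,u0:u1]=mask[v0:v1,u0:u1]
    n,l,s,c=cv2.connectedComponentsWithStats(m); k=1+np.argmax(s[1:,4]); return W[l==k]
P=blob((im.min(2)>150),(385,205,475,285)); r=cv2.minAreaRect(P[:,:2].astype(np.float32)); print("dish",r,np.median(P[:,2]))
P=blob((W[...,2]>20),(260,85,355,172)); print("box",cv2.minAreaRect(P[:,:2].astype(np.float32)))
E
python3 go.py 401 -250 160 170.3
```

```text
dish ((393.3570556640625, -248.33697509765625), (131.123291015625, 102.71728515625), 76.61255645751953) nan
box ((639.2734375, 16.912513732910156), (147.74118041992188, 156.16346740722656), 7.738148212432861)
t 5.15 at [388.5 228.8 175.2] yaw 169.9 w 28.9 F [ 0.3  0.3 -0.2] q6 -1.05 tilt [-0.008  0.016]
turn -0.006 shift before turn [46.94 -9.6   0.74] after turn [47.   -9.32  0.74] dist 479.2
```

>>> {"op": "send_rows", "data": {"steps": [[[2, -0.4, 0, 0, 0], [4, -0.8, 0, 0, 0], [4, -0.8, 0, 0, 0], [4, -0.8, 0, 0, 0], [4, -0.8, 0, 0, 0], [4, -0.8, 0, 0, 0], [4, -0.8, 0, 0, 0], [4, -0.8, 0, 0, 0], [4, -0.8, 0, 0, 0], [4, -0.8, 0, 0, 0]]]}}

```text
clock: 5.98
position: [398.6, -161.6, 166.9]
ee_rot: [-0.649, 0.761, 0.01, 0.008]
contact_force: [1.2, 0.0, -0.3]
gripper_width: 28.9
```

>>> {"op": "send_rows", "data": {"steps": [[[4, -0.8, 0, 0, 0], [2, -0.5, 0, 0, 0], [0, 0, 0, 0, 0], [0, 0, 0, 0, 0]]]}}

```text
clock: 6.32
position: [399.5, -231.3, 162.4]
ee_rot: [-0.644, 0.765, 0.011, 0.007]
contact_force: [0.5, 0.3, 0.3]
gripper_width: 28.9
```

```bash
python3 go.py 398 -249 60 170.3;python3 - <<'E'
from fit import *
im,d,K,T=grab("wrist"); W=cloud(d,K,T); np.savez("pics/w2.npz",im=im,W=W,K=K,T=T); cv2.imwrite("pics/w2.png",im)
E
```

```text
t 6.32 at [ 399.5 -231.3  162.4] yaw 170.2 w 28.9 F [0.5 0.3 0.3] q6 0.04 tilt [-0.003  0.026]
turn -0.002 shift before turn [ 2.02 -0.23 10.19] after turn [ 2.02 -0.23 10.19] dist 104.0
```

View pics/w2.png

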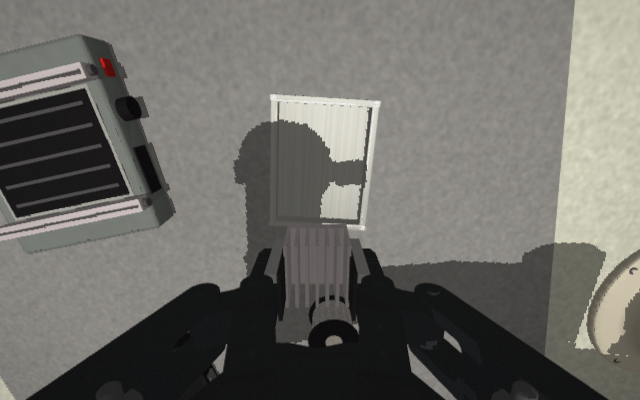

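Wrist view: dish with rim corners at (271,96), (379,102), (363,229), (270,225); the heat sink hangs upright between the pads.

```bash
cat >> h.py <<'E'
def onplane(K,T,uv,z):
    o=[]
    for u,v in uv:
        r=T[:3,:3]@np.array([(u-K[0,2])/K[0,0],(v-K[1,2])/K[1,1],1]); o.append(T[:3,3]+r*(z-T[2,3])/r[2])
    return np.array(o)
def quad(K,T,uv,z):
    P=onplane(K,T,uv,z)[:,:2]; print(P.round(1).tolist(),"mean",P.mean(0).round(1),"sides",np.linalg.norm(P-np.roll(P,-1,0),axis=1).round(1),"rect",cv2.minAreaRect(P.astype(np.float32)))
E
python3 - <<'E'
from h import *
z=np.load("pics/w2.npz"); quad(z["K"],z["T"],[(271,96),(379,102),(363,229),(270,225)],16)
W=z["W"];print(W[200,300],W[150,350],W[110,215],W[280,315])
E
```

```text
[[425.1, -316.7], [329.8, -295.1], [359.4, -172.8], [453.4, -193.8]] mean [ 391.9 -244.6] sides [ 97.7 125.9  96.3 126.1] rect ((391.61444091796875, -244.4516143798828), (126.4311752319336, 97.71086883544922), 77.03385925292969)
[ 419.34300549 -210.81453954    2.45983366] [ 360.42685604 -253.92570662    2.32960024] [ 482.59599311 -313.83098495    1.31866038] [ 400.255135   -230.70320708  183.35552767]
```

>>> {"op": "send_rows", "data": {"steps": [[[1, 0.6, 2, 0.03, 0], [0, 0, 3, 0.03, 0], [0, 0, 3, 0, 0], [0, 0, 3, 0, 0], [0, 0, 2, 0, 0], [0, 0, 0, 0, 0], [0, 0, 0, 0, 0]]]}}

```text
clock: 6.95
position: [394.6, -230.2, 30.5]
ee_rot: [-0.625, 0.781, 0.008, 0.009]
contact_force: [-0.0, 0.2, -0.8]
gripper_width: 29.2
```

```bash
python3 go.py 393 -246 6.5 167
```

```text
t 6.95 at [ 394.6 -230.2   30.5] yaw 167.4 w 29.2 F [-0.   0.2 -0.8] q6 0.0 tilt [0.005 0.024]
turn 0.006 shift before turn [ 1.63 -0.19  2.37] after turn [ 1.63 -0.21  2.37] dist 28.8
```

>>> {"op": "send_rows", "data": {"steps": [[[0.8, -0.1, 0.3, 0, 0], [0.8, -0.1, 0.7, 0, 0], [0, 0, 0.7, 0, 0], [0, 0, 0.2, 0, 0], [0, 0, 0, 0, 0], [0, 0, 0, 0, 0]]]}}

```text
clock: 7.45
position: [397.3, -247.3, 14.4]
ee_rot: [-0.626, 0.779, 0.003, 0.012]
contact_force: [-0.1, -0.1, -0.7]
gripper_width: 29.1
```

```bash
python3 go.py 393 -246 6 167
```

```text
t 7.45 at [ 397.3 -247.3   14.4] yaw 167.6 w 29.1 F [-0.1 -0.1 -0.7] q6 0.05 tilt [0.015 0.021]
turn 0.01 shift before turn [-0.01  0.45  0.84] after turn [-0.01  0.45  0.84] dist 9.5
```

>>> {"op": "send_rows", "data": {"steps": [[[0, 0.2, 0.3, 0, 0], [0, 0.1, 0.3, 0, 0], [0, 0.1, 0.2, 0, 0], [0, 0, 0, 0, 0]]]}}

```text
clock: 7.78
position: [393.5, -246.3, 6.5]
ee_rot: [-0.626, 0.779, 0.003, 0.013]
contact_force: [0.4, -0.9, -0.2]
gripper_width: 28.8
```

```bash
python3 go.py 393 -246 6 167
```

```text
t 7.78 at [ 393.5 -246.3    6.5] yaw 167.6 w 28.8 F [ 0.4 -0.9 -0.2] q6 0.05 tilt [0.017 0.02 ]
turn 0.01 shift before turn [-0.02  0.05  0.05] after turn [-0.02  0.06  0.05] dist 0.8
```

>>> {"op": "send_rows", "data": {"steps": [[[0, 0, 0, 0, 0.48], [0, 0, 0, 0, 0.48], [0, 0, 0, 0, 0.48], [0, 0, 0, 0, 0.48]]]}}

```text
clock: 8.12
position: [393.8, -246.3, 6.7]
ee_rot: [-0.627, 0.779, 0.002, 0.013]
contact_force: [-1.2, 0.1, 1.0]
gripper_width: 41.1
```

>>> {"op": "send_rows", "data": {"steps": [[[0, 0, -0.6, 0, 0.48], [0, 0, -1.5, 0, 0.48], [0, 0, -3, 0, 0.48], [0, 0, -3, 0, 0.48], [0, 0, -3, 0, 0.6], [-2, 0, -3, 0, 0.6], [-3, 0, -1, 0, 0.6], [-3, 0, 0, 0, 0.6], [0, 0, 0, 0, 0.6], [0, 0, 0, 0, 0.6]]]}}

```text
clock: 8.95
position: [409.6, -169.0, 172.4]
ee_rot: [-0.626, 0.78, 0.001, 0.015]
contact_force: [0.5, 0.3, -0.1]
gripper_width: 51.5
```

```bash
python3 go.py 389.3 232.3 160 170;python3 - <<'E'
from fit import *
im,d,K,T=grab("wrist"); W=cloud(d,K,T); np.savez("pics/w3.npz",im=im,W=W,K=K,T=T); cv2.imwrite("pics/w3.png",im)
E
```

```text
t 8.95 at [ 409.6 -169.   172.4] yaw 167.5 w 51.5 F [ 0.5  0.3 -0.1] q6 -0.16 tilt [0.023 0.021]
turn -0.044 shift before turn [-38.69  10.72   2.02] after turn [-39.13   8.99   2.02] dist 402.0
```

View pics/w3.png

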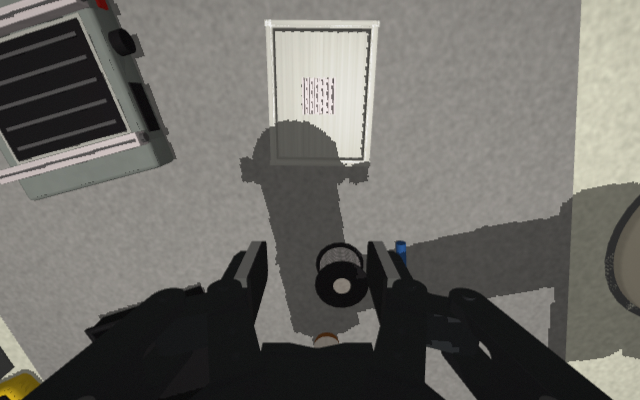

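Heat sink stands mid-dish at (318,96), upright. Back to the stack for the processor module.

>>> {"op": "send_rows", "data": {"steps": [[[-2, 0.5, 0, -0.02, 0.75], [-4, 1, 0, -0.02, 0.75], [-4, 1, 0, 0, 0.75], [-4, 1, 0, 0, 0.75], [-4, 1, 0, 0, 0.75], [-4, 1, 0, 0, 0.75], [-4, 1, 0, 0, 0.75], [-4, 1, 0, 0, 0.75], [-4, 1, 0, 0, 0.75], [-3, 0.7, 0, 0, 0.75]]]}}

```text
clock: 9.83
position: [387.7, 213.3, 176.8]
ee_rot: [-0.632, 0.775, 0.0, 0.011]
contact_force: [0.1, 0.5, 0.0]
gripper_width: 63.9
```

>>> {"op": "send_rows", "data": {"steps": [[[-0.5, 0, 0, 0, 0.75], [0, 0, 0, 0, 0.75], [0, 0, 0, 0, 0.75]]]}}

```text
clock: 10.08
position: [389.3, 222.2, 175.6]
ee_rot: [-0.634, 0.773, -0.0, 0.01]
contact_force: [0.1, -0.4, -0.5]
gripper_width: 64.4
```

```bash
cat > stack.py <<'E'
from fit import *
import sys
im,d,K,T=grab("wrist"); W=cloud(d,K,T); np.savez(f"pics/{sys.argv[1]}.npz",im=im,W=W,K=K,T=T); cv2.imwrite(f"pics/{sys.argv[1]}.png",im)
near=(abs(W[...,0]-389)<60)&(abs(W[...,1]-232)<90)
for n,a,b in [("cpu",42,60),("mid",22,60)]:
    m=(near&(W[...,2]>a)&(W[...,2]<b)).astype(np.uint8); k,l,s,c=cv2.connectedComponentsWithStats(m)
    if k<2: continue
    i=1+np.argmax(s[1:,4]); P=W[l==i]; print(n,c[i].round(),len(P),cv2.minAreaRect(P[:,:2].astype(np.float32)),np.percentile(P[:,2],[5,50,95]).round(1))
E
python3 go.py 389.3 232.3 32 170; python3 stack.py w4
```

```text
t 10.08 at [389.3 222.2 175.6] yaw 168.7 w 64.4 F [ 0.1 -0.4 -0.5] q6 -1.09 tilt [0.016 0.013]
turn -0.022 shift before turn [-0.76  0.39 14.37] after turn [-0.77  0.37 14.37] dist 143.9
cpu [320. 197.] 2365 ((389.30804443359375, 231.89706420898438), (52.08768081665039, 41.973304748535156), 78.78903198242188) [46.6 48.2 51.1]
mid [320. 191.] 4173 ((390.23748779296875, 232.6868896484375), (72.35116577148438, 59.989715576171875), 80.06746673583984) [28.8 46.9 50.9]
```

>>> {"op": "send_rows", "data": {"steps": [[[-0.5, 0.2, 2, 0, 0.75], [-0.2, 0.2, 3, 0, 0.75], [0, 0, 3, 0, 0.75], [0, 0, 2.5, 0, 0.75], [0, 0, 1, 0, 0.75], [0, 0, 0, 0, 0.75], [0, 0, 0, 0, 0.75]]]}}

```text
clock: 10.72
position: [391.6, 220.7, 58.1]
ee_rot: [-0.627, 0.779, -0.0, 0.011]
contact_force: [0.2, -0.3, 0.6]
gripper_width: 63.8
```

```bash
python3 go.py 389.3 232 32 169
```

```text
t 10.72 at [391.6 220.7  58.1] yaw 167.7 w 63.8 F [ 0.2 -0.3  0.6] q6 -1.1 tilt [0.018 0.013]
turn -0.022 shift before turn [-1.02  0.5   2.63] after turn [-1.03  0.48  2.63] dist 28.6
```

>>> {"op": "send_rows", "data": {"steps": [[[-0.5, 0.25, 0.3, -0.02, 0.75], [-0.5, 0.25, 0.6, 0, 0.75], [-0.1, 0, 0.8, 0, 0.75], [0, 0, 0.6, 0, 0.75], [0, 0, 0, 0, 0.75], [0, 0, 0, 0, 0.75]]]}}

```text
clock: 11.22
position: [391.5, 234.4, 36.8]
ee_rot: [-0.635, 0.772, 0.0, 0.015]
contact_force: [0.1, 0.0, -0.2]
gripper_width: 64.2
```

```bash
python3 go.py 389.3 232 32 169
```

```text
t 11.22 at [391.5 234.4  36.8] yaw 168.8 w 64.2 F [ 0.1  0.  -0.2] q6 -1.11 tilt [0.023 0.019]
turn -0.003 shift before turn [0.29 0.18 0.47] after turn [0.29 0.18 0.47] dist 5.8
```

>>> {"op": "send_rows", "data": {"steps": [[[0.2, 0.1, 0.3, 0, 0.75], [0.05, 0.05, 0.15, 0, 0.75], [0, 0, 0, 0, 0.75]]]}}

```text
clock: 11.47
position: [389.5, 232.5, 32.0]
ee_rot: [-0.635, 0.772, 0.0, 0.016]
contact_force: [0.5, 0.1, -0.4]
gripper_width: 64.3
```

```bash
python3 go.py 389.3 232 32 169
```

```text
t 11.47 at [389.5 232.5  32. ] yaw 168.9 w 64.3 F [ 0.5  0.1 -0.4] q6 -1.11 tilt [0.024 0.02 ]
turn -0.002 shift before turn [0.05 0.01 0.  ] after turn [0.05 0.01 0.  ] dist 0.5
```

>>> {"op": "send_rows", "data": {"steps": [[[0, 0, 0, 0, 0.2], [0, 0, 0, 0, 0.2], [0, 0, 0, 0, 0.2], [0, 0, 0, 0, 0.2], [0, 0, 0, 0, 0.2], [0, 0, 0, 0, 0.2]]]}}

```text
clock: 11.97
position: [389.7, 232.6, 32.7]
ee_rot: [-0.635, 0.772, 0.0, 0.016]
contact_force: [0.7, -0.6, 0.0]
gripper_width: 40.5
```

```bash
python3 go.py 389.3 232 32 169
```

```text
t 11.97 at [389.7 232.6  32.7] yaw 168.9 w 40.5 F [ 0.7 -0.6  0. ] q6 -1.11 tilt [0.025 0.021]
turn -0.002 shift before turn [0.07 0.03 0.07] after turn [0.07 0.03 0.07] dist 1.0
```

>>> {"op": "send_rows", "data": {"steps": [[[0, 0, -0.6, 0, 0.2], [0, 0, -1.5, 0, 0.2], [0, 0, -3, 0, 0.2], [0, 0, -3, 0, 0.2], [0, 0, -3, 0, 0.2], [0, 0, 0, 0, 0.2], [0, 0, 0, 0, 0.2]]]}}

```text
clock: 12.55
position: [386.0, 228.9, 149.3]
ee_rot: [-0.635, 0.772, -0.0, 0.014]
contact_force: [-0.1, -0.1, -0.7]
gripper_width: 40.6
```

```bash
python3 go.py 628 269 100 198.4
python3 - <<'E'
from h import *
z=np.load("pics/w1.npz"); quad(z["K"],z["T"],[(82,217),(112,203),(145,239),(114,264)],35)
im=z["im"]; cv2.imwrite("pics/c2.png",cv2.resize(im[150:305,30:210],None,fx=4,fy=4,interpolation=cv2.INTER_CUBIC))
E
```

```text
t 12.55 at [386.  228.9 149.3] yaw 168.8 w 40.6 F [-0.1 -0.1 -0.7] q6 -1.1 tilt [0.022 0.017]
turn -0.516 shift before turn [ -8.5  -22.88   5.52] after turn [  3.89 -24.09   5.52] dist 250.2
[[655.3, 242.3], [615.6, 232.3], [594.2, 281.7], [641.9, 306.6]] mean [626.8 265.7] sides [41.  53.8 53.8 65.7] rect ((624.541259765625, 268.3578186035156), (52.28188705444336, 65.60081481933594), 14.142411231994629)
```

View pics/c2.png

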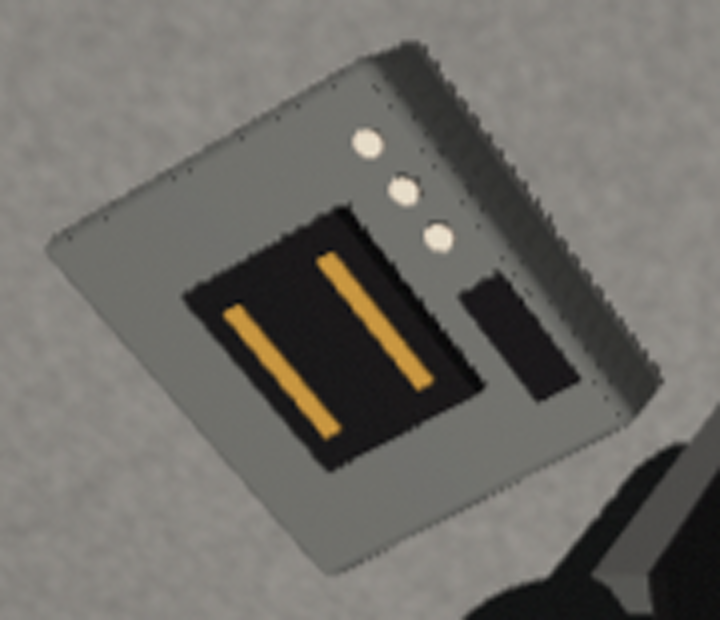

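Run:
```python
from h import *
z=np.load("pics/w1.npz"); c=lambda L:[(30+(u-1.5)/4,150+(v-1.5)/4) for u,v in L]
quad(z["K"],z["T"],c([(183,297),(335,209),(468,397),(330,471)]),35)
quad(z["K"],z["T"],c([(48,245),(370,60),(628,428),(333,575)]),29)
```

```text
[[666.1, 249.0], [613.6, 231.3], [596.7, 294.3], [645.8, 310.5]] mean [630.6 271.3] sides [55.4 65.3 51.7 64.8] rect ((629.6835327148438, 270.92449951171875), (55.42241287231445, 65.16712951660156), 18.31234359741211)
[[702.8, 228.2], [592.5, 192.8], [556.5, 315.6], [663.5, 348.8]] mean [628.8 271.3] sides [115.9 128.  112.1 126.8] rect ((628.1163330078125, 271.4032897949219), (115.87423706054688, 127.93553924560547), 17.81925392150879)
```

>>> {"op": "send_rows", "data": {"steps": [[[0, -3, 0, -0.08, 0.2], [0, -3, 0, -0.08, 0.2], [0, -3, 0, -0.08, 0.2], [0, -3, 0, -0.08, 0.2], [0, -3, 0, -0.08, 0.2], [0, 0, 0, -0.08, 0.2], [0, 0, 0, 0, 0.2], [0, 0, 0, 0, 0.2]]]}}

```text
clock: 13.22
position: [538.2, 221.8, 146.6]
ee_rot: [0.807, -0.59, 0.002, -0.009]
contact_force: [0.5, 0.1, -0.2]
gripper_width: 40.6
```

```bash
python3 go.py 627 268.5 100 198.4;python3 - <<'E'
from h import *
im,d,K,T=grab("wrist"); W=cloud(d,K,T); np.savez("pics/w5.npz",im=im,W=W,K=K,T=T); cv2.imwrite("pics/w5.png",im)
E
```

```text
t 13.22 at [538.2 221.8 146.6] yaw 197.7 w 40.6 F [ 0.5  0.1 -0.2] q6 -0.36 tilt [0.014 0.013]
turn -0.013 shift before turn [-1.72 -9.8   4.84] after turn [-1.59 -9.82  4.84] dist 110.6
```

View pics/w5.png

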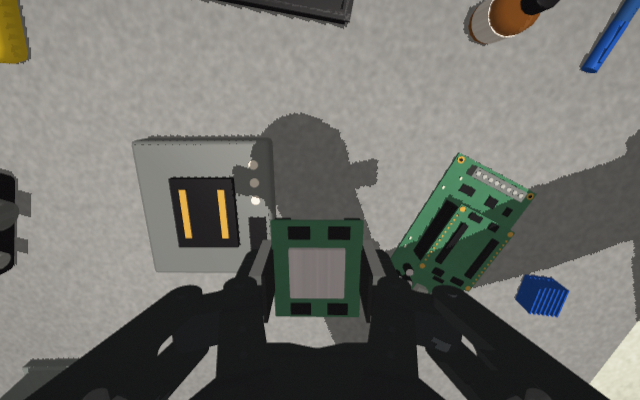

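Wrist view: pad free, corners near (169,178), (234,178), (238,246), (178,246); module held level at (317,268).

Run:
```python
from h import *
z=np.load("pics/w5.npz"); im=z["im"].astype(int); K,T,W=z["K"],z["T"],z["W"]
quad(K,T,[(169,178),(234,178),(239,246),(178,247)],35)
m=np.zeros((400,640),np.uint8); sub=im[165:256,158:246]; m[165:256,158:246]=((sub.max(2)<60)|((sub[...,2]-sub[...,0])>60))
k,l,s,c=cv2.connectedComponentsWithStats(m); print(s[1:]); i=1+np.argmax(s[1:,4]); v,u=np.nonzero(l==i)
P=onplane(K,T,zip(u,v),35); print(cv2.minAreaRect(P[:,:2].astype(np.float32)))
S=W[(W[...,2]>20)&(W[...,2]<50)&(W[...,0]>500)&(W[...,1]>190)&(W[...,1]<360)]; print(cv2.minAreaRect(S[:,:2].astype(np.float32)),np.percentile(S[:,2],[5,50,95]))
S=W[225:310,285:352].reshape(-1,3);S=S[(S[:,2]>130)]; print(cv2.minAreaRect(S[:,:2].astype(np.float32)),np.percentile(S[:,2],[5,50,95]))
```

```text
[[666.0, 247.9], [612.1, 230.5], [593.0, 292.5], [647.2, 311.4]] mean [629.6 270.6] sides [56.7 64.9 57.4 66.2] rect ((629.634765625, 270.94586181640625), (57.326839447021484, 67.01763153076172), 17.07248878479004)
[[ 169  177   71   70 4290]]
((629.5951538085938, 269.8606872558594), (57.219276428222656, 66.0223617553711), 18.03158950805664)
((694.9595947265625, 269.73199462890625), (157.8900604248047, 254.2900390625), 89.66563415527344) [27.7434416  29.75296239 36.11230525]
((537.4470825195312, 220.7571563720703), (32.76593780517578, 46.53643798828125), 18.248231887817383) [161.0349722  163.61069032 165.34265892]
```

>>> {"op": "send_rows", "data": {"steps": [[[-0.4, -2, 0, 0, 0.2], [-0.5, -3, 0, 0, 0.2], [-0.5, -3, 0.5, 0, 0.2], [-0.4, -2, 1, 0, 0.2], [0, 0, 2, 0, 0.2], [0, 0, 2, 0, 0.2], [0, 0, 0, 0, 0.2], [0, 0, 0, 0, 0.2]]]}}

```text
clock: 13.93
position: [623.5, 271.7, 91.1]
ee_rot: [0.805, -0.593, 0.0, -0.007]
contact_force: [0.0, 0.5, -0.0]
gripper_width: 40.6
```

```bash
python3 go.py 629.5 270.2 36 198.2
```

```text
t 13.93 at [623.5 271.7  91.1] yaw 197.3 w 40.6 F [ 0.   0.5 -0. ] q6 -0.34 tilt [0.008 0.01 ]
turn -0.016 shift before turn [ 0.36 -0.47  5.51] after turn [ 0.37 -0.46  5.51] dist 55.4
```

>>> {"op": "send_rows", "data": {"steps": [[[0.2, -0.2, 1, -0.015, 0.2], [0.1, -0.2, 1, 0, 0.2], [0, 0, 1, 0, 0.2], [0, 0, 1, 0, 0.2], [0, 0, 0, 0, 0.2], [0, 0, 0, 0, 0.2]]]}}

```text
clock: 14.43
position: [628.4, 270.9, 51.4]
ee_rot: [0.81, -0.586, 0.001, -0.009]
contact_force: [-0.1, 0.7, -0.4]
gripper_width: 40.5
```

```bash
python3 go.py 629.5 270.2 36 198.2
```

```text
t 14.43 at [628.4 270.9  51.4] yaw 198.2 w 40.5 F [-0.1  0.7 -0.4] q6 -0.32 tilt [0.012 0.013]
turn 0.0 shift before turn [ 0.12 -0.06  1.54] after turn [ 0.12 -0.06  1.54] dist 15.5
```

>>> {"op": "send_rows", "data": {"steps": [[[0.1, 0, 0.5, 0, 0.2], [0, 0, 0.5, 0, 0.2], [0, 0, 0.3, 0, 0.2], [0, 0, 0.1, 0, 0.2], [0, 0, 0, 0, 0.2], [0, 0, 0, 0, 0.2]]]}}

```text
clock: 14.93
position: [629.5, 270.2, 36.8]
ee_rot: [0.81, -0.586, 0.001, -0.009]
contact_force: [0.3, 0.6, -0.2]
gripper_width: 40.5
```

```bash
python3 go.py 629.5 270.2 35.5 198.2
```

```text
t 14.93 at [629.5 270.2  36.8] yaw 198.2 w 40.5 F [ 0.3  0.6 -0.2] q6 -0.32 tilt [0.013 0.013]
turn 0.0 shift before turn [ 0.   -0.    0.13] after turn [ 0.   -0.    0.13] dist 1.3
```

>>> {"op": "send_rows", "data": {"steps": [[[0, 0, 0.1, 0, 0.2], [0, 0, 0, 0, 0.2], [0, 0, 0, 0, 0.7], [0, 0, 0, 0, 0.7], [0, 0, 0, 0, 0.7], [0, 0, 0, 0, 0.7]]]}}

```text
clock: 15.43
position: [630.4, 270.9, 37.3]
ee_rot: [0.81, -0.586, 0.002, -0.011]
contact_force: [0.6, -0.3, 0.1]
gripper_width: 60.1
```

```bash
python3 go.py 629.5 270.2 35.5 198.2
```

```text
t 15.43 at [630.4 270.9  37.3] yaw 198.2 w 60.1 F [ 0.6 -0.3  0.1] q6 -0.32 tilt [0.016 0.015]
turn 0.001 shift before turn [0.04 0.11 0.18] after turn [0.04 0.11 0.18] dist 2.1
```

>>> {"op": "send_rows", "data": {"steps": [[[0, 0, -0.5, 0, 0.7], [0, 0, -1.5, 0, 0.7], [0, 0, -3, 0, 0.7], [0, 0, -3, 0, 0.7], [0, 0, -3, 0, 0.9], [-1, 2, -1, 0, 0.9], [-1, 3, 0, 0, 0.9], [-1, 3, 0, 0, 0.9], [0, 0, 0, 0, 0.9], [0, 0, 0, 0, 0.9]]]}}

```text
clock: 16.27
position: [541.0, 271.8, 164.6]
ee_rot: [0.81, -0.587, 0.002, -0.012]
contact_force: [0.7, 0.4, -0.2]
gripper_width: 76.7
```

```bash
python3 go.py 389.5 232.5 150 170;python3 - <<'E'
from h import *
im,d,K,T=grab("wrist"); W=cloud(d,K,T); np.savez("pics/w6.npz",im=im,W=W,K=K,T=T); cv2.imwrite("pics/w6.png",im)
S=W[(W[...,2]>44)&(W[...,2]<60)&(abs(W[...,0]-629)<60)&(abs(W[...,1]-270)<60)];print(len(S))
if len(S): print(cv2.minAreaRect(S[:,:2].astype(np.float32)),np.percentile(S[:,2],[5,50,95]))
E
```

```text
t 16.27 at [541.  271.8 164.6] yaw 198.1 w 76.7 F [ 0.7  0.4 -0.2] q6 -0.42 tilt [0.017 0.016]
turn 0.491 shift before turn [-0.97 15.65  1.13] after turn [ 6.52 14.26  1.13] dist 157.2
2918
((629.722900390625, 270.0989990234375), (42.620765686035156, 51.40760803222656), 18.37238121032715) [48.40349947 50.1238215  53.15205574]
```

Processor sits at (629.7, 270.1), square, lid at about 52 mm: good. Back for the middle board.

>>> {"op": "send_rows", "data": {"steps": [[[0, 3, 0, 0.08, 1], [0.3, 3, 0, 0.1, 1], [0.5, 3, 0, 0.1, 1], [0.5, 3, 0, 0.1, 1], [1, 2, 0, 0.1, 1], [2, 0, 0, 0, 1], [0, 0, 0, 0, 1], [0, 0, 0, 0, 1]]]}}

```text
clock: 16.98
position: [401.7, 209.2, 159.9]
ee_rot: [-0.636, 0.772, 0.0, 0.013]
contact_force: [-0.6, -0.3, 0.9]
gripper_width: 85.6
```

```bash
python3 go.py 390 232.7 8 170; python3 stack.py w7
```

```text
t 16.98 at [401.7 209.2 159.9] yaw 169.0 w 85.6 F [-0.6 -0.3  0.9] q6 -1.04 tilt [0.02  0.016]
turn -0.018 shift before turn [-1.78  1.85 15.2 ] after turn [-1.81  1.82 15.2 ] dist 154.1
mid [335. 206.] 4466 ((390.0628662109375, 232.9990997314453), (72.94761657714844, 60.02897644042969), 80.16044616699219) [28.5 29.7 33.7]
```

>>> {"op": "send_rows", "data": {"steps": [[[-1, 1, 1, -0.02, 1], [-0.8, 0.8, 3, 0, 1], [0, 0, 3, 0, 1], [0, 0, 3, 0, 1], [0, 0, 1, 0, 1], [0, 0, 0, 0, 1], [0, 0, 0, 0, 1]]]}}

```text
clock: 17.62
position: [399.9, 242.3, 47.6]
ee_rot: [-0.644, 0.765, -0.0, 0.019]
contact_force: [1.0, 0.2, 0.0]
gripper_width: 85.6
```

```bash
python3 go.py 390 232.8 6.5 170.2
```

```text
t 17.62 at [399.9 242.3  47.6] yaw 170.1 w 85.6 F [1.  0.2 0. ] q6 -1.08 tilt [0.03  0.025]
turn -0.002 shift before turn [1.22 0.92 4.06] after turn [1.22 0.92 4.06] dist 43.3
```

>>> {"op": "send_rows", "data": {"steps": [[[0.5, 0.4, 0, 0, 1], [0.5, 0.4, 0.7, 0, 1], [0.1, 0, 1, 0, 1], [0, 0, 1, 0, 1], [0, 0, 0, 0, 1], [0, 0, 0, 0, 1]]]}}

```text
clock: 18.12
position: [395.0, 237.2, 24.8]
ee_rot: [-0.643, 0.765, 0.001, 0.026]
contact_force: [-0.4, 0.0, -0.7]
gripper_width: 85.3
```

```bash
python3 go.py 390 232.8 6.5 170.2
```

```text
t 18.12 at [395.  237.2  24.8] yaw 170.1 w 85.3 F [-0.4  0.  -0.7] q6 -1.09 tilt [0.039 0.035]
turn -0.002 shift before turn [0.59 0.47 1.8 ] after turn [0.59 0.47 1.8 ] dist 19.5
```

>>> {"op": "send_rows", "data": {"steps": [[[0.3, 0.25, -2, 0, 1], [0, 0, -3, 0, 1], [0, 0, -3, 0, 1]]]}}

```text
clock: 18.37
position: [386.9, 229.4, 104.2]
ee_rot: [-0.643, 0.766, -0.0, 0.021]
contact_force: [0.7, 0.6, 0.5]
gripper_width: 85.5
```

```bash
cat > settle.py <<'E'
from go import *
n=int(sys.argv[1])
for _ in range(n):
    optics.get_image("side"); s,p,M,yaw=pose(); print(p.round(1),M[:2,2].round(3))
go(*map(float,sys.argv[2:]))
E
python3 go.py 390 232.8 6.5 170.2; python3 settle.py 6 390 232.8 6.5 170.2
```

```text
t 18.37 at [386.9 229.4 104.2] yaw 170.0 w 85.5 F [0.7 0.6 0.5] q6 -1.09 tilt [0.032 0.026]
turn -0.003 shift before turn [-0.08  0.01  9.78] after turn [-0.08  0.01  9.78] dist 97.8
[389.7 232.2 110.3] [0.041 0.035]
[389.7 232.5 108.3] [0.041 0.036]
[388.5 231.4 106.2] [0.038 0.034]
[387.6 230.4 104.5] [0.035 0.031]
[387.1 229.8 103.4] [0.033 0.028]
[386.8 229.5 102.6] [0.032 0.027]
t 18.67 at [386.8 229.5 102.6] yaw 170.0 w 85.6 F [ 0.3  0.6 -0.5] q6 -1.09 tilt [0.032 0.027]
turn -0.004 shift before turn [-0.07  0.    9.62] after turn [-0.07  0.    9.62] dist 96.3
```

>>> {"op": "send_rows", "data": {"steps": [[[0, 0, -3, 0, 1], [0, 0, -4, 0, 1], [0, 0, -4, 0, 1]]]}}

```text
clock: 18.92
position: [378.2, 220.9, 204.3]
ee_rot: [-0.642, 0.767, -0.002, 0.005]
contact_force: [0.6, 1.1, -0.6]
gripper_width: 85.3
```

```bash
python3 settle.py 6 390 232.8 6.5 170.2
```

```text
[382.3 224.2 212.8] [0.024 0.015]
[382.  224.7 210. ] [0.023 0.016]
[380.4 223.5 207. ] [0.019 0.013]
[379.3 222.5 205. ] [0.015 0.01 ]
[378.8 221.9 203.9] [0.014 0.008]
[378.7 221.6 203.4] [0.013 0.007]
t 19.22 at [378.7 221.6 203.4] yaw 169.9 w 85.1 F [-0.1 -0.6  0.1] q6 -1.09 tilt [0.013 0.007]
turn -0.006 shift before turn [-1.12 -0.69 19.71] after turn [-1.12 -0.7  19.71] dist 197.6
```

>>> {"op": "send_rows", "data": {"steps": [[[0, 0, 4, 0, 1]]]}}

```text
clock: 19.3
position: [382.9, 225.4, 167.9]
ee_rot: [-0.643, 0.766, -0.001, 0.014]
contact_force: [1.7, 1.9, -0.6]
gripper_width: 85.5
```

```bash
python3 settle.py 6 390 232.8 6.5 170.2
```

```text
[376.2 219.3 156.2] [0.004 0.001]
[375.7 218.3 157.7] [ 0.002 -0.003]
[377.4 219.7 160.3] [ 0.006 -0.001]
[378.8 221.1 162.3] [0.01  0.003]
[379.6 222.  163.6] [0.013 0.005]
[379.9 222.4 164.2] [0.014 0.007]
t 19.6 at [379.9 222.4 164.2] yaw 169.9 w 85.5 F [ 0.2  0.8 -1. ] q6 -1.09 tilt [0.014 0.007]
turn -0.005 shift before turn [-1.05 -0.62 15.79] after turn [-1.05 -0.62 15.79] dist 158.4
```

>>> {"op": "send_rows", "data": {"steps": [[[-0.5, -0.3, 4, 0, 1]]]}}

```text
clock: 19.68
position: [388.8, 231.6, 131.3]
ee_rot: [-0.643, 0.766, -0.001, 0.017]
contact_force: [1.1, 1.6, 0.6]
gripper_width: 85.7
```

```bash
python3 settle.py 5 390 232.8 6.5 170.2|tail -2
```

```text
t 19.93 at [385.1 227.8 126. ] yaw 169.9 w 85.0 F [ 0.  -0.2  1. ] q6 -1.09 tilt [0.016 0.009]
turn -0.004 shift before turn [-0.44 -0.22 11.96] after turn [-0.44 -0.22 11.96] dist 119.7
```

>>> {"op": "send_rows", "data": {"steps": [[[-0.5, -0.3, 4, 0, 1]]]}}

```text
clock: 20.02
position: [394.2, 237.4, 93.6]
ee_rot: [-0.643, 0.765, -0.001, 0.019]
contact_force: [1.3, 1.8, 0.2]
gripper_width: 85.5
```

```bash
python3 settle.py 5 390 232.8 6.5 170.2|tail -2
```

```text
t 20.27 at [390.3 233.2  88. ] yaw 170.0 w 85.6 F [ 0.6 -0.7  0.4] q6 -1.09 tilt [0.018 0.01 ]
turn -0.004 shift before turn [0.15 0.15 8.15] after turn [0.15 0.15 8.15] dist 81.5
```

>>> {"op": "send_rows", "data": {"steps": [[[0, 0, 3.5, 0, 1]]]}}

```text
clock: 20.35
position: [395.2, 238.3, 59.7]
ee_rot: [-0.644, 0.765, -0.001, 0.019]
contact_force: [0.2, 1.5, -0.7]
gripper_width: 85.5
```

```bash
python3 settle.py 6 390 232.8 6.5 170.2|tail -2
```

```text
t 20.65 at [391.7 234.4  55. ] yaw 170.0 w 85.1 F [ 0.6 -0.   0.4] q6 -1.09 tilt [0.021 0.013]
turn -0.003 shift before turn [0.27 0.23 4.84] after turn [0.27 0.23 4.84] dist 48.6
```

>>> {"op": "send_rows", "data": {"steps": [[[0.2, 0.2, 2.2, 0, 1]]]}}

```text
clock: 20.73
position: [392.9, 236.5, 37.3]
ee_rot: [-0.643, 0.765, -0.001, 0.018]
contact_force: [0.5, 0.7, -0.6]
gripper_width: 85.1
```

```bash
python3 settle.py 5 390 232.8 6.5 170.2|tail -2
```

```text
t 20.98 at [390.3 233.6  34.1] yaw 170.0 w 85.4 F [ 0.2  0.7 -0.6] q6 -1.09 tilt [0.022 0.014]
turn -0.003 shift before turn [0.13 0.07 2.76] after turn [0.13 0.07 2.76] dist 27.6
```

>>> {"op": "send_rows", "data": {"steps": [[[0.1, 0.1, 1.5, 0, 1]]]}}

```text
clock: 21.07
position: [391.5, 235.3, 21.9]
ee_rot: [-0.643, 0.765, -0.001, 0.017]
contact_force: [0.8, 1.2, 0.5]
gripper_width: 85.4
```

```bash
python3 settle.py 6 390 232.8 6.5 170.2|tail -2
```

```text
t 21.37 at [389.9 233.4  19.8] yaw 170.0 w 85.7 F [ 0.3 -1.1  0.1] q6 -1.09 tilt [0.023 0.015]
turn -0.003 shift before turn [0.08 0.01 1.33] after turn [0.08 0.01 1.33] dist 13.3
```

>>> {"op": "send_rows", "data": {"steps": [[[0.08, 0, 1.2, 0, 1]]]}}

```text
clock: 21.45
position: [391.4, 234.5, 9.9]
ee_rot: [-0.643, 0.765, -0.001, 0.016]
contact_force: [0.8, 1.3, -0.0]
gripper_width: 85.7
```

```bash
python3 settle.py 5 390 232.8 6.5 170.2|tail -2
```

```text
t 21.7 at [390.2 233.    8.2] yaw 170.0 w 85.3 F [ 0.3 -0.5 -0.4] q6 -1.09 tilt [0.023 0.015]
turn -0.003 shift before turn [0.03 0.02 0.17] after turn [0.03 0.02 0.17] dist 1.8
```

>>> {"op": "send_rows", "data": {"steps": [[[0, 0, 0, 0, 0.4]]]}}

```text
clock: 21.78
position: [390.4, 233.2, 8.7]
ee_rot: [-0.643, 0.766, -0.001, 0.014]
contact_force: [0.5, 0.0, 0.2]
gripper_width: 75.3
```

```bash
python3 settle.py 6 390 232.8 6.5 170.2|tail -2
```

```text
t 22.08 at [390.6 233.4   9.1] yaw 170.1 w 58.8 F [-0.7 -0.1  5.5] q6 -1.09 tilt [0.024 0.016]
turn -0.002 shift before turn [0.07 0.05 0.26] after turn [0.07 0.05 0.26] dist 2.7
```

>>> {"op": "send_rows", "data": {"steps": [[[0, 0, -1, 0, 0.4], [0, 0, -2, 0, 0.4], [0, 0, -3, 0, 0.4], [0, 0, -3, 0, 0.4], [0, 0, -3, 0, 0.4], [0, 0, -2, 0, 0.4]]]}}

```text
clock: 22.58
position: [383.0, 226.7, 149.3]
ee_rot: [-0.643, 0.766, -0.003, 0.005]
contact_force: [0.6, 0.5, -2.4]
gripper_width: 58.8
```

```bash
python3 settle.py 4 639 17 150 187.7|tail -2
```

```text
t 22.78 at [382.3 226.1 146.6] yaw 169.9 w 58.7 F [ 0.1  0.7 -2.2] q6 -1.09 tilt [0.008 0.001]
turn -0.31 shift before turn [ 16.09 -28.94  -0.15] after turn [ 24.16 -22.64  -0.15] dist 331.1
```

>>> {"op": "send_rows", "data": {"steps": [[[1.2, -1.7, 0, -0.075, 0.4], [2.3, -2.8, 0, -0.075, 0.4], [2.4, -2.7, 0, -0.075, 0.4], [2.5, -2.5, 0, -0.075, 0.4], [2.6, -2.4, 0, 0, 0.4], [2.6, -2.4, 0, 0, 0.4], [1.5, -1.5, 0, 0, 0.4]]]}}

```text
clock: 23.37
position: [543.2, 72.5, 132.8]
ee_rot: [0.757, -0.653, -0.003, 0.01]
contact_force: [0.2, 0.9, -1.5]
gripper_width: 58.6
```

```bash
python3 settle.py 4 639 17 150 187.7|tail -2;python3 - <<'E'
from h import *
im,d,K,T=grab("wrist"); W=cloud(d,K,T); np.savez("pics/w8.npz",im=im,W=W,K=K,T=T); cv2.imwrite("pics/w8.png",im)
E
```

```text
t 23.57 at [541.2  74.1 132.9] yaw 188.5 w 58.7 F [-0.2  0.6 -2.6] q6 -0.29 tilt [-0.019 -0.011]
turn 0.013 shift before turn [ 7.1  -8.8  -1.83] after turn [ 6.98 -8.89 -1.83] dist 114.5
```

View pics/w8.png

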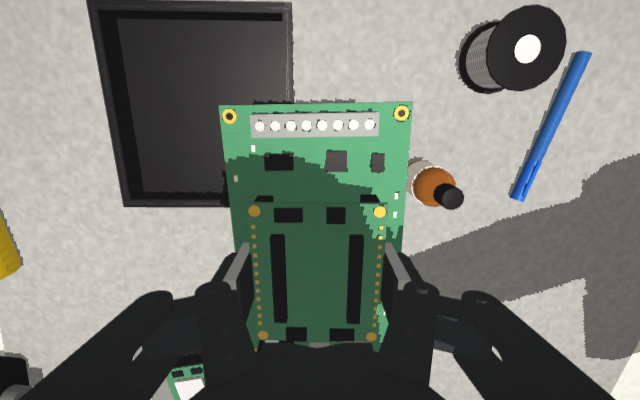

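The carrier came along: its terminal block at (315,125) and gold corner holes at (229,116) and (401,113) hang under the middle board, because the fingertips also caught its sockets. I will set the pair down on free mat near (440,180) and regrip the middle board higher.

```bash
python3 go.py 440 180 130 182
```

```text
t 23.62 at [541.   74.6 133.5] yaw 188.5 w 58.3 F [ 0.8  0.2 -2.1] q6 -0.29 tilt [-0.018 -0.01 ]
turn 0.114 shift before turn [-11.92   8.42   0.42] after turn [-10.89   9.72   0.42] dist 146.0
```

>>> {"op": "send_rows", "data": {"steps": [[[-1.5, 1, 0, 0.03, 0.4], [-2.5, 1.8, 0, 0.03, 0.4], [-2.5, 2, 0, 0.03, 0.4], [-2.5, 2, 0, 0, 0.4], [-1.5, 1.2, 0, 0, 0.4]]]}}

```text
clock: 24.03
position: [445.2, 174.3, 130.5]
ee_rot: [0.726, -0.688, -0.004, 0.013]
contact_force: [0.5, -0.5, -1.6]
gripper_width: 58.8
```

```bash
python3 settle.py 5 440 180 10 182|tail -2
```

```text
t 24.28 at [447.8 173.1 130.9] yaw 183.0 w 58.9 F [ 0.1 -0.1 -1.4] q6 -0.65 tilt [-0.022 -0.013]
turn 0.017 shift before turn [-0.88  0.47 12.1 ] after turn [-0.87  0.48 12.1 ] dist 121.4
```

>>> {"op": "send_rows", "data": {"steps": [[[0, 0, 1.5, 0, 0.4], [0, 0, 2, 0, 0.4], [0, 0, 2, 0, 0.4], [0, 0, 1.5, 0, 0.4]]]}}

```text
clock: 24.62
position: [450.8, 173.2, 62.7]
ee_rot: [0.725, -0.689, -0.002, 0.006]
contact_force: [0.3, -0.6, -1.7]
gripper_width: 58.8
```

```bash
python3 settle.py 6 440 180 10 182|tail -2
```

```text
t 24.92 at [451.8 174.3  64.9] yaw 183.0 w 58.7 F [-0.2 -0.3 -2. ] q6 -0.65 tilt [-0.009 -0.005]
turn 0.017 shift before turn [-0.66  1.1   5.5 ] after turn [-0.64  1.11  5.5 ] dist 56.5
```

>>> {"op": "send_rows", "data": {"steps": [[[0, 0, 1.2, 0, 0.4], [0, 0, 1.4, 0, 0.4], [0, 0, 1.2, 0, 0.4]]]}}

```text
clock: 25.17
position: [456.3, 177.2, 32.2]
ee_rot: [0.726, -0.688, -0.0, -0.003]
contact_force: [-0.5, 0.0, -2.0]
gripper_width: 59.1
```

```bash
python3 settle.py 5 450 174 10 183|tail -2
```

```text
t 25.42 at [455.9 177.   32.3] yaw 183.0 w 58.8 F [ 0.9  0.5 -1.8] q6 -0.65 tilt [0.002 0.003]
turn 0.001 shift before turn [0.27 0.61 2.23] after turn [0.27 0.61 2.23] dist 23.3
```

>>> {"op": "send_rows", "data": {"steps": [[[0, 0, 0.5, 0, 0.4], [0, 0, 0.2, 0, 0.4]]]}}

```text
clock: 25.58
position: [457.3, 178.0, 27.1]
ee_rot: [0.726, -0.688, 0.0, -0.004]
contact_force: [-0.5, -0.6, -2.9]
gripper_width: 59.0
```

```bash
python3 settle.py 5 450 174 10 183|tail -2
```

```text
t 25.83 at [457.1 177.9  26.9] yaw 183.1 w 59.1 F [ 0.3  0.2 -2. ] q6 -0.65 tilt [0.006 0.006]
turn 0.001 shift before turn [0.36 0.74 1.68] after turn [0.36 0.74 1.68] dist 18.8
```

>>> {"op": "send_rows", "data": {"steps": [[[0, 0, 0.6, 0, 0.4], [0, 0, 0.5, 0, 0.4]]]}}

```text
clock: 26.0
position: [457.9, 178.6, 16.4]
ee_rot: [0.726, -0.688, 0.0, -0.005]
contact_force: [-0.6, -0.4, -1.2]
gripper_width: 58.4
```

```bash
python3 settle.py 5 457 178 10 183|tail -2
```

```text
t 26.25 at [457.9 178.5  16.5] yaw 183.1 w 58.7 F [ 0.4  0.3 -2.7] q6 -0.65 tilt [0.008 0.007]
turn 0.002 shift before turn [0.05 0.1  0.65] after turn [0.05 0.1  0.65] dist 6.6
```

>>> {"op": "send_rows", "data": {"steps": [[[0, 0, 0.3, 0, 0.4]]]}}

```text
clock: 26.33
position: [458.4, 178.8, 13.9]
ee_rot: [0.726, -0.688, 0.001, -0.006]
contact_force: [-0.2, 0.4, -2.3]
gripper_width: 59.0
```

```bash
python3 settle.py 5 457 178 10 183|tail -2
```

```text
t 26.58 at [458.  178.5  13.6] yaw 183.1 w 58.9 F [ 0.1  0.2 -1.6] q6 -0.65 tilt [0.008 0.007]
turn 0.002 shift before turn [0.05 0.1  0.35] after turn [0.05 0.1  0.35] dist 3.7
```

>>> {"op": "send_rows", "data": {"steps": [[[0, 0, 0.25, 0, 0.4]]]}}

```text
clock: 26.67
position: [458.3, 178.8, 11.4]
ee_rot: [0.726, -0.688, 0.0, -0.006]
contact_force: [-0.8, -0.5, -1.1]
gripper_width: 58.9
```

```bash
python3 settle.py 4 457 178 10 183|tail -2
```

```text
t 26.87 at [457.9 178.5  11. ] yaw 183.1 w 58.8 F [-0.1  0.  -1.9] q6 -0.65 tilt [0.007 0.007]
turn 0.002 shift before turn [0.04 0.1  0.1 ] after turn [0.04 0.1  0.1 ] dist 1.4
```

>>> {"op": "send_rows", "data": {"steps": [[[0, 0, 0.2, 0, 0.4]]]}}

```text
clock: 26.95
position: [458.1, 178.5, 9.4]
ee_rot: [0.726, -0.688, 0.0, -0.005]
contact_force: [-7.0, -2.4, 17.0]
gripper_width: 58.6
```

```bash
python3 settle.py 4 457 178 10 183|tail -2
```

```text
t 27.15 at [458.1 178.5   9.5] yaw 183.1 w 58.5 F [-2.4 -0.8  5.6] q6 -0.65 tilt [0.008 0.007]
turn 0.002 shift before turn [ 0.05  0.11 -0.05] after turn [ 0.05  0.11 -0.05] dist 1.3
```

Touched down (Fz +5.6). I release, rise and look.

>>> {"op": "send_rows", "data": {"steps": [[[0, 0, 0, 0, 1], [0, 0, 0, 0, 1], [0, 0, 0, 0, 1], [0, 0, 0, 0, 1]]]}}

```text
clock: 27.48
position: [459.0, 179.3, 9.7]
ee_rot: [0.726, -0.688, 0.001, -0.007]
contact_force: [0.5, -0.1, -0.3]
gripper_width: 85.1
```

>>> {"op": "send_rows", "data": {"steps": [[[0, 0, -0.5, 0, 1], [0, 0, -1.5, 0, 1], [0, 0, -3, 0, 1], [0, 0, -3, 0, 1], [0, 0, -3, 0, 1], [0, 0, -2, 0, 1]]]}}

```text
clock: 27.98
position: [454.9, 175.9, 140.3]
ee_rot: [0.726, -0.688, -0.0, 0.001]
contact_force: [0.6, 0.8, 0.4]
gripper_width: 85.3
```

```bash
python3 settle.py 5 458 178 16 183|tail -2;python3 - <<'E'
from h import *
im,d,K,T=grab("wrist"); W=cloud(d,K,T); np.savez("pics/w9.npz",im=im,W=W,K=K,T=T); cv2.imwrite("pics/w9.png",im)
near=(abs(W[...,0]-458)<60)&(abs(W[...,1]-178)<85)
for a,b in((22,60),(29.8,60)):
    m=(near&(W[...,2]>a)&(W[...,2]<b)).astype(np.uint8); k,l,s,c=cv2.connectedComponentsWithStats(m); i=1+np.argmax(s[1:,4]); P=W[l==i]; print(c[i].round(),len(P),cv2.minAreaRect(P[:,:2].astype(np.float32)),np.percentile(P[:,2],[5,50,95]).round(1))
E
```

```text
t 28.23 at [453.5 175.2 136.9] yaw 183.0 w 85.0 F [ 0.1 -0.3 -1.2] q6 -0.65 tilt [-0.006 -0.003]
turn 0.001 shift before turn [-0.3  -0.53 12.08] after turn [-0.3  -0.53 12.08] dist 121.0
[311. 198.] 5525 ((457.745849609375, 178.388671875), (60.01639175415039, 72.23821258544922), 3.06778621673584) [28.5 29.8 33.7]
[291. 199.] 693 ((470.6949768066406, 180.15711975097656), (32.69456481933594, 52.64812088012695), 3.8924474716186523) [29.9 32.  34.3]
```

View pics/w9.png

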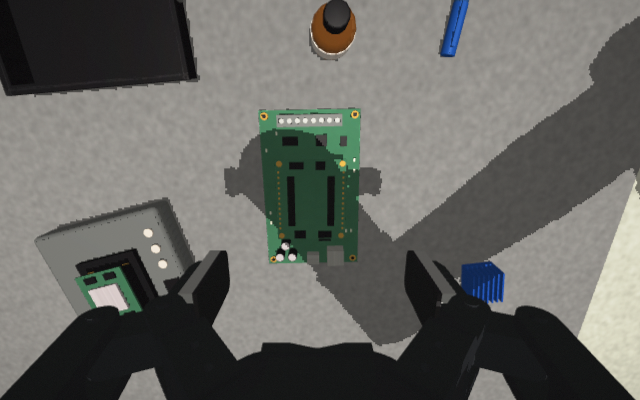

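Picture: the stack is intact and level at (310,190), flux bottle untouched at (333,25). Regrip of the middle board with the fingertips above 16 mm.

>>> {"op": "send_rows", "data": {"steps": [[[-0.2, -0.3, 4, 0, 1]]]}}

```text
clock: 28.37
position: [460.2, 179.8, 101.3]
ee_rot: [0.726, -0.687, 0.001, -0.003]
contact_force: [0.9, 1.0, -0.5]
gripper_width: 85.5
```

```bash
python3 settle.py 5 457.7 178.4 16.5 183|tail -2
```

```text
t 28.62 at [456.2 176.9  96.4] yaw 183.1 w 85.4 F [-0.2  0.4  1.3] q6 -0.65 tilt [-0.007 -0.005]
turn 0.001 shift before turn [-0.18 -0.22  7.98] after turn [-0.18 -0.22  7.98] dist 79.9
```

>>> {"op": "send_rows", "data": {"steps": [[[0, 0, 4, 0, 1]]]}}

```text
clock: 28.7
position: [462.0, 180.9, 63.2]
ee_rot: [0.727, -0.687, 0.001, -0.005]
contact_force: [2.4, 1.7, 0.0]
gripper_width: 85.5
```

```bash
python3 settle.py 5 457.7 178.4 16.5 183|tail -2
```

```text
t 28.95 at [457.  177.4  58.2] yaw 183.1 w 85.3 F [-0.1 -0.3  0.3] q6 -0.65 tilt [-0.005 -0.004]
turn 0.002 shift before turn [-0.11 -0.1   4.17] after turn [-0.11 -0.1   4.17] dist 41.8
```

>>> {"op": "send_rows", "data": {"steps": [[[0, 0, 2.5, 0, 1]]]}}

```text
clock: 29.03
position: [461.2, 180.3, 38.8]
ee_rot: [0.727, -0.687, 0.001, -0.004]
contact_force: [0.5, 0.2, 0.6]
gripper_width: 85.4
```

```bash
python3 settle.py 5 457.7 178.4 16.5 183|tail -2
```

```text
t 29.28 at [457.8 177.8  35. ] yaw 183.1 w 85.4 F [ 0.3 -0.2 -0.3] q6 -0.65 tilt [-0.003 -0.003]
turn 0.003 shift before turn [-0.06 -0.    1.85] after turn [-0.06 -0.    1.85] dist 18.5
```

>>> {"op": "send_rows", "data": {"steps": [[[-0.05, 0, 1.5, 0, 1]]]}}

```text
clock: 29.37
position: [460.1, 180.0, 23.4]
ee_rot: [0.727, -0.687, 0.001, -0.002]
contact_force: [-0.1, 0.5, -0.4]
gripper_width: 85.3
```

```bash
python3 settle.py 5 457.7 178.4 16.5 183|tail -2
```

```text
t 29.62 at [458.2 178.6  21. ] yaw 183.2 w 85.6 F [-0.2  0.5  0.1] q6 -0.65 tilt [-0.001 -0.002]
turn 0.003 shift before turn [0.02 0.05 0.45] after turn [0.02 0.05 0.45] dist 4.5
```

>>> {"op": "send_rows", "data": {"steps": [[[0, 0, 0.3, 0, 0.4]]]}}

```text
clock: 29.7
position: [458.9, 179.1, 19.1]
ee_rot: [0.726, -0.687, 0.0, -0.0]
contact_force: [0.7, 0.0, -0.2]
gripper_width: 75.4
```

```bash
python3 settle.py 6 457.7 178.4 16.5 183|tail -2
```

```text
t 30.0 at [458.4 178.8  18.8] yaw 183.2 w 58.1 F [-1.4 -0.3  5.7] q6 -0.65 tilt [-0.001 -0.002]
turn 0.003 shift before turn [0.03 0.08 0.23] after turn [0.03 0.08 0.23] dist 2.5
```

>>> {"op": "send_rows", "data": {"steps": [[[0, 0, -0.5, 0, 0.4], [0, 0, -1, 0, 0.4], [0, 0, -1, 0, 0.4]]]}}

```text
clock: 30.25
position: [457.1, 177.8, 43.6]
ee_rot: [0.726, -0.687, -0.0, 0.003]
contact_force: [-0.2, 0.5, 0.2]
gripper_width: 58.1
```

```bash
python3 settle.py 4 457.7 178.4 16.5 183|tail -2
python3 - <<'E'
from h import *
im,d,K,T=grab("wrist"); W=cloud(d,K,T); np.savez("pics/w10.npz",im=im,W=W,K=K,T=T); cv2.imwrite("pics/w10.png",im)
z=W[105:135,270:350,2]; print("terminal end z",np.nanpercentile(z,[5,50,95])); 
print(W[120:260:20,310].round(0).tolist())
E
```

```text
t 30.45 at [457.3 178.   43.4] yaw 183.2 w 58.3 F [-0.3 -0.1 -1.5] q6 -0.65 tilt [-0.004 -0.003]
turn 0.003 shift before turn [-0.04 -0.05  2.69] after turn [-0.04 -0.05  2.69] dist 26.9
terminal end z [ 2.7383269  14.12729292 15.65398716]
[[464.0, 111.0, 15.0], [464.0, 123.0, 3.0], [463.0, 135.0, 4.0], [463.0, 147.0, 3.0], [462.0, 145.0, 53.0], [462.0, 154.0, 54.0], [461.0, 165.0, 54.0]]
```

Only the middle board lifted; the carrier stays at 3 mm. Now to the box.

>>> {"op": "send_rows", "data": {"steps": [[[0, 0, -2, 0, 0.4], [0, 0, -3, 0, 0.4], [0.5, -0.5, -3, 0, 0.4], [1.6, -1.8, 0, -0.04, 0.4], [2.6, -2.8, 0, -0.04, 0.4], [2.6, -2.8, 0, 0, 0.4], [2.6, -2.8, 0, 0, 0.4], [1, -1, 0, 0, 0.4]]]}}

```text
clock: 31.17
position: [585.9, 79.7, 121.1]
ee_rot: [0.757, -0.653, -0.002, 0.009]
contact_force: [1.1, 0.4, -0.4]
gripper_width: 57.9
```

```bash
python3 settle.py 5 639 17 120 187.7|tail -2;python3 - <<'E'
from h import *
im,d,K,T=grab("wrist"); W=cloud(d,K,T); np.savez("pics/w11.npz",im=im,W=W,K=K,T=T); cv2.imwrite("pics/w11.png",im)
E
```

```text
t 31.42 at [581.7  81.9 120.9] yaw 188.5 w 58.0 F [ 0.2  0.1 -0.7] q6 -0.27 tilt [-0.017 -0.011]
turn 0.015 shift before turn [ 7.27 -4.7   0.07] after turn [ 7.2  -4.81  0.07] dist 86.6
```

View pics/w11.png

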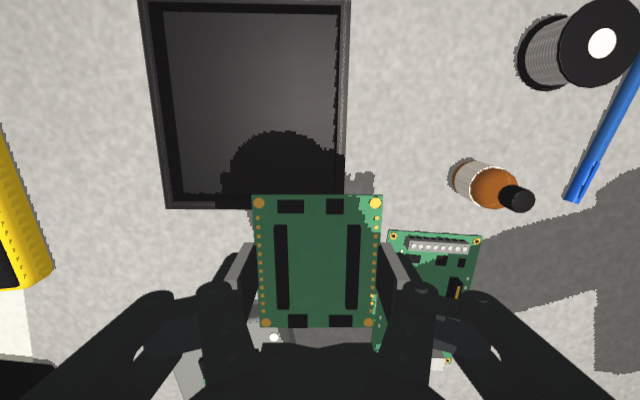

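Picture: middle board alone in the gripper; box outer rim corners near (138,2), (351,0), (166,208), lower right hidden.

Run:
```python
from h import *
z=np.load("pics/w11.npz"); quad(z["K"],z["T"],[(138,1),(351,-1),(344,209),(166,209)],26)
W=z["W"]; print(W[100,250],W[30,250],W[110,153])
```

```text
[[721.6, -42.5], [578.0, -66.2], [556.2, 84.6], [701.3, 105.5]] mean [639.3  20.3] sides [145.4 152.4 146.6 149.4] rect ((639.6470336914062, 19.650543212890625), (146.56716918945312, 152.35643005371094), 8.20963191986084)
[644.57656626  10.18828271   6.20605922] [649.34790662 -40.72310016   4.57248364] [711.4917316   28.07164535  26.31295753]
```

>>> {"op": "send_rows", "data": {"steps": [[[1.5, -1, 0, 0.01, 0.4], [2.5, -1.7, 0, 0, 0.4], [2, -1.4, 1, 0, 0.4], [0.8, -0.5, 2, 0, 0.4], [0, 0, 2, 0, 0.4]]]}}

```text
clock: 31.88
position: [637.8, 25.9, 76.3]
ee_rot: [0.759, -0.651, 0.001, 0.005]
contact_force: [-0.4, 0.7, -1.7]
gripper_width: 57.8
```

```bash
python3 settle.py 5 639.3 19 9 188|tail -2
```

```text
t 32.13 at [636.8  27.   77.1] yaw 188.9 w 58.0 F [ 0.6  0.5 -0.4] q6 -0.15 tilt [-0.007 -0.01 ]
turn 0.015 shift before turn [ 0.77 -0.18  6.82] after turn [ 0.77 -0.19  6.82] dist 68.7
```

>>> {"op": "send_rows", "data": {"steps": [[[0.5, -0.1, 1.5, 0.01, 0.4], [0.3, -0.1, 1.8, 0, 0.4], [0, 0, 1, 0, 0.4]]]}}

```text
clock: 32.38
position: [644.2, 22.5, 42.0]
ee_rot: [0.758, -0.652, 0.005, -0.0]
contact_force: [-0.3, 0.4, -1.2]
gripper_width: 57.9
```

```bash
python3 settle.py 5 639.3 19 9 188|tail -2
```

```text
t 32.63 at [644.7  22.5  42.7] yaw 188.6 w 58.3 F [ 0.1  0.  -0.7] q6 -0.15 tilt [ 0.009 -0.007]
turn 0.011 shift before turn [0.24 0.61 3.37] after turn [0.24 0.61 3.37] dist 34.3
```

>>> {"op": "send_rows", "data": {"steps": [[[0, 0, 0.9, 0, 0.4]]]}}

```text
clock: 32.72
position: [646.7, 23.0, 36.4]
ee_rot: [0.758, -0.652, 0.007, -0.003]
contact_force: [0.1, -0.7, -0.6]
gripper_width: 57.9
```

```bash
python3 settle.py 5 639.3 19 9 188|tail -2
```

```text
t 32.97 at [644.8  22.4  33.7] yaw 188.6 w 58.2 F [0.2 0.4 0. ] q6 -0.15 tilt [ 0.009 -0.007]
turn 0.011 shift before turn [0.23 0.61 2.47] after turn [0.24 0.61 2.47] dist 25.6
```

>>> {"op": "send_rows", "data": {"steps": [[[0.2, 0.5, 1.2, 0, 0.4]]]}}

```text
clock: 33.05
position: [643.2, 20.3, 24.3]
ee_rot: [0.759, -0.651, 0.008, -0.003]
contact_force: [-0.0, 0.4, -0.6]
gripper_width: 58.1
```

```bash
python3 settle.py 5 639.3 19 9 188|tail -2
```

```text
t 33.3 at [640.7  19.6  22.1] yaw 188.6 w 57.9 F [ 1.  -1.2 -0.6] q6 -0.15 tilt [ 0.01  -0.007]
turn 0.011 shift before turn [0.03 0.15 1.31] after turn [0.03 0.15 1.31] dist 13.2
```

>>> {"op": "send_rows", "data": {"steps": [[[0, 0, 0.9, 0, 0.4]]]}}

```text
clock: 33.38
position: [642.8, 20.0, 15.3]
ee_rot: [0.758, -0.652, 0.008, -0.002]
contact_force: [0.8, 0.5, 0.1]
gripper_width: 58.3
```

```bash
python3 settle.py 5 639.3 19 9 188|tail -2
```

```text
t 33.63 at [640.8  19.6  13. ] yaw 188.6 w 58.0 F [ 0.2  0.6 -1.3] q6 -0.15 tilt [ 0.009 -0.007]
turn 0.011 shift before turn [0.03 0.16 0.4 ] after turn [0.03 0.16 0.4 ] dist 4.3
```

>>> {"op": "send_rows", "data": {"steps": [[[0, 0, 0.3, 0, 0.4]]]}}

```text
clock: 33.72
position: [641.5, 19.7, 10.7]
ee_rot: [0.758, -0.652, 0.006, -0.001]
contact_force: [0.1, -0.7, -0.3]
gripper_width: 58.5
```

```bash
python3 settle.py 5 639.3 19 9 188|tail -2
```

```text
t 33.97 at [640.9  19.5  10. ] yaw 188.6 w 58.0 F [0.1 0.9 0.3] q6 -0.15 tilt [ 0.009 -0.007]
turn 0.011 shift before turn [0.03 0.16 0.1 ] after turn [0.03 0.16 0.1 ] dist 1.9
```

>>> {"op": "send_rows", "data": {"steps": [[[0, 0, 0.1, 0, 0.9]]]}}

```text
clock: 34.05
position: [641.2, 19.6, 9.3]
ee_rot: [0.758, -0.652, 0.006, -0.001]
contact_force: [0.4, -0.2, 0.8]
gripper_width: 68.4
```

```bash
python3 settle.py 6 639.3 19 9 188|tail -2
```

```text
t 34.35 at [641.   19.5   9.2] yaw 188.6 w 76.8 F [-0.2  0.1 -0.2] q6 -0.15 tilt [ 0.01  -0.007]
turn 0.011 shift before turn [0.03 0.17 0.02] after turn [0.03 0.17 0.02] dist 1.8
```

>>> {"op": "send_rows", "data": {"steps": [[[0, 0, -1, 0, 0.9], [0, 0, -2, 0, 0.9], [0, 0, -3, 0, 0.9], [0, 0, -3, 0, 1], [-1, 1, -2, 0, 1], [-3, 2, 0, 0.05, 1], [-3, 2.4, 0, 0.05, 1], [-3, 2.4, 0, 0, 1]]]}}

```text
clock: 35.02
position: [555.2, 109.9, 127.7]
ee_rot: [0.72, -0.694, 0.008, -0.003]
contact_force: [-0.1, 1.1, -0.2]
gripper_width: 85.6
```

```bash
python3 settle.py 4 457.7 178.4 120 183|tail -2
python3 - <<'E'
from h import *
im,d,K,T=grab("wrist"); W=cloud(d,K,T); np.savez("pics/w12.npz",im=im,W=W,K=K,T=T); cv2.imwrite("pics/w12.png",im)
g=cv2.cvtColor(im,cv2.COLOR_BGR2HSV); m=(abs(W[...,0]-639)<62)&(abs(W[...,1]-19)<62)&(g[...,0]>45)&(g[...,0]<90)&(g[...,1]>80)
P=W[m];print(len(P)); print(cv2.minAreaRect(P[:,:2].astype(np.float32)),np.percentile(P[:,2],[5,50,95]).round(1))
E
```

```text
t 35.22 at [555.2 110.4 127. ] yaw 182.4 w 85.1 F [-0.6 -0.2 -0.1] q6 -0.46 tilt [ 0.015 -0.007]
turn -0.01 shift before turn [-7.21  9.46  0.51] after turn [-7.3   9.39  0.51] dist 119.1
5649
((643.6710815429688, 20.127962112426758), (66.6842041015625, 72.92080688476562), 8.781730651855469) [17.2 18.6 19.8]
```

View pics/w12.png

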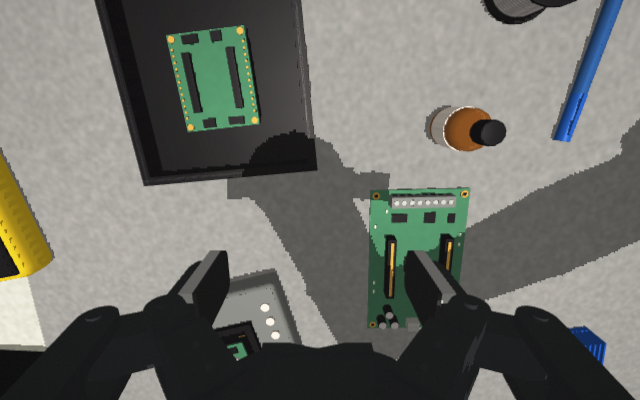

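Middle board lies flat in the box at (213,78), top about 18 mm. Last: the carrier.

>>> {"op": "send_rows", "data": {"steps": [[[-1.5, 2, 0, -0.01, 1], [-2.2, 2.9, 0, 0, 1], [-2.2, 2.9, 0, 0, 1], [-1.3, 1.6, 0, 0, 1]]]}}

```text
clock: 35.6
position: [462.8, 174.7, 124.2]
ee_rot: [0.72, -0.694, 0.009, -0.003]
contact_force: [-0.1, 0.1, -0.1]
gripper_width: 85.4
```

```bash
python3 settle.py 5 457.7 178.4 4 183|tail -2
python3 - <<'E'
from h import *
im,d,K,T=grab("wrist"); W=cloud(d,K,T); np.savez("pics/w13.npz",im=im,W=W,K=K,T=T); cv2.imwrite("pics/w13.png",im)
g=cv2.cvtColor(im,cv2.COLOR_BGR2HSV); m=(abs(W[...,0]-458)<70)&(abs(W[...,1]-178)<100)&(g[...,0]>45)&(g[...,0]<90)&(g[...,1]>80)&(W[...,2]<20)
P=W[m]; print(len(P),cv2.minAreaRect(P[:,:2].astype(np.float32)),np.percentile(P[:,2],[5,50,95]).round(1))
m=(abs(W[...,0]-458)<40)&(abs(W[...,1]-178)<37)&(W[...,2]>10)&(W[...,2]<30); P=W[m]; print(len(P),cv2.minAreaRect(P[:,:2].astype(np.float32)),np.percentile(P[:,2],[5,50,95]).round(1))
E
```

```text
[462.9 175.2 124.5] [ 0.018 -0.007]
[464.2 175.  124.7] [ 0.019 -0.007]Traceback (most recent call last):
  File "settle.py", line 4, in <module>
    optics.get_image("side"); s,p,M,yaw=pose(); print(p.round(1),M[:2,2].round(3))
    ~~~~~~~~~~~~~~~~^^^^^^^^
ValueError: 200 camera calls are used up
Traceback (most recent call last):
  File "h.py", line 5, in grab
    s=arm.read_state(); im,d=optics.get_image(n); c=optics.get_calibration(n); K=np.array(c["K"],float)
                             ~~~~~~~~~~~~~~~~^^^
ValueError: 200 camera calls are used up
```

Camera calls are exhausted: my settling waits used them up. I can still measure the carrier and preheater from pictures already saved.

Run:
```python
from h import *
z=np.load("pics/w12.npz"); W=z["W"]; im=z["im"]; K,T=z["K"],z["T"]
g=cv2.cvtColor(im,cv2.COLOR_BGR2HSV)
m=(abs(W[...,0]-458)<70)&(abs(W[...,1]-178)<100)&(g[...,0]>45)&(g[...,0]<90)&(g[...,1]>80)&(W[...,2]<20)
P=W[m]; print("carrier",len(P),cv2.minAreaRect(P[:,:2].astype(np.float32)),np.percentile(P[:,2],[5,50,95]).round(1))
z9=np.load("pics/w9.npz"); W=z9["W"]; g=cv2.cvtColor(z9["im"],cv2.COLOR_BGR2HSV)
m=(abs(W[...,0]-458)<70)&(abs(W[...,1]-178)<100)&(g[...,0]>45)&(g[...,0]<90)&(g[...,1]>80)&(W[...,2]<12)
P=W[m]; print("carrier w9",cv2.minAreaRect(P[:,:2].astype(np.float32)))
for f in("w2","w3"):
    z=np.load(f"pics/{f}.npz"); W=z["W"]; near=(W[...,0]>500)&(W[...,1]<-150)
    for n,a,b in(("rails",49,60),("body",30,60)):
        P=W[near&(W[...,2]>a)&(W[...,2]<b)]; r=cv2.minAreaRect(P[:,:2].astype(np.float32)); print(f,n,len(P),r,P.min(0).round(),P.max(0).round())
o=[cv2.resize(np.load(f"pics/{f}.npz")["im"][a:b,c:d],(400,400)) for f,a,b,c,d in(("w2",20,260,0,240),("top0",95,185,412,502))]
cv2.imwrite("pics/c3.png",np.hstack(o))
```

```text
carrier 6501 ((457.6973571777344, 177.41827392578125), (89.84767150878906, 150.21743774414062), 4.145718097686768) [2.4 3.5 4.6]
carrier w9 ((457.6183776855469, 177.67312622070312), (89.71322631835938, 149.606201171875), 4.054629325866699)
w2 rails 3678 ((621.3025512695312, -300.29766845703125), (141.66627502441406, 124.59894561767578), 2.112542152404785) [ 549. -365.   49.] [ 690. -236.   55.]
w2 body 25934 ((619.6027221679688, -300.410888671875), (151.35775756835938, 170.40126037597656), 2.266294479370117) [ 545. -388.   30.] [ 693. -213.   55.]
w3 rails 3325 ((622.0244750976562, -300.52569580078125), (143.98255920410156, 124.33401489257812), 2.2776501178741455) [ 548. -364.   49.] [ 692. -236.   55.]
w3 body 24463 ((619.727783203125, -292.15478515625), (162.0072021484375, 146.90328979492188), 88.37564086914062) [ 545. -373.   30.] [ 694. -213.   55.]
```

View pics/c3.png

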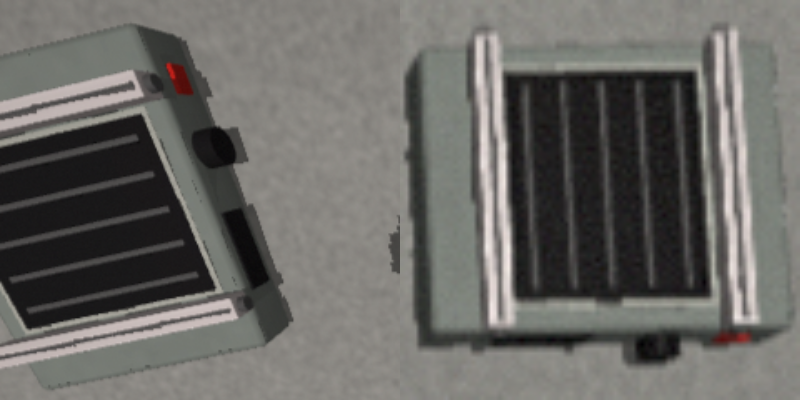

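```bash
python3 go.py 457.7 177.8 4 184
```

```text
t 35.75 at [464.2 175.  124.7] yaw 182.3 w 85.9 F [0.3 0.6 0.4] q6 -0.68 tilt [ 0.019 -0.007]
turn -0.03 shift before turn [-0.4   0.87 12.05] after turn [-0.43  0.85 12.05] dist 120.9
```

>>> {"op": "send_rows", "data": {"steps": [[[-0.2, 0.4, 2, -0.02, 1], [0, 0, 3, 0, 1], [0, 0, 2, 0, 1], [0, 0, 1, 0, 1], [0, 0, 0, 0, 1]]]}}

```text
clock: 36.17
position: [471.3, 174.9, 44.0]
ee_rot: [0.726, -0.688, 0.011, -0.009]
contact_force: [0.7, -0.4, -1.1]
gripper_width: 85.6
```

```bash
python3 go.py 457.7 177.8 4 184
```

```text
t 36.17 at [471.3 174.9  44. ] yaw 183.1 w 85.6 F [ 0.7 -0.4 -1.1] q6 -0.67 tilt [ 0.028 -0.002]
turn -0.016 shift before turn [-0.37  1.45  3.96] after turn [-0.4   1.44  3.96] dist 42.3
```

>>> {"op": "send_rows", "data": {"steps": [[[-0.2, 0.8, 0.3, -0.015, 1], [-0.1, 0.6, 0.6, 0, 1], [0, 0, 1, 0, 1], [0, 0, 0.6, 0, 1], [0, 0, 0, 0, 1]]]}}

```text
clock: 36.58
position: [460.4, 176.0, 18.4]
ee_rot: [0.729, -0.684, 0.012, -0.011]
contact_force: [-0.6, -0.6, 0.2]
gripper_width: 85.4
```

```bash
python3 go.py 457.7 177.8 4 184
```

```text
t 36.58 at [460.4 176.   18.4] yaw 183.7 w 85.4 F [-0.6 -0.6  0.2] q6 -0.68 tilt [ 0.032 -0.001]
turn -0.005 shift before turn [-0.2   0.31  1.43] after turn [-0.2   0.31  1.43] dist 14.8
```

>>> {"op": "send_rows", "data": {"steps": [[[-0.2, 0.3, 0.6, 0, 1], [0, 0, 0.5, 0, 1], [0, 0, 0.2, 0, 1], [0, 0, 0, 0, 1]]]}}

```text
clock: 36.92
position: [458.2, 178.8, 5.6]
ee_rot: [0.73, -0.684, 0.012, -0.012]
contact_force: [0.2, -0.3, 0.3]
gripper_width: 85.3
```

```bash
python3 go.py 457.7 177.8 5 184
```

```text
t 36.92 at [458.2 178.8   5.6] yaw 183.7 w 85.3 F [ 0.2 -0.3  0.3] q6 -0.69 tilt [0.034 0.001]
turn -0.005 shift before turn [0.1  0.06 0.06] after turn [0.1  0.06 0.06] dist 1.3
```

Closing, counteracting the small upward drift.

>>> {"op": "send_rows", "data": {"steps": [[[0.05, 0, 0.1, 0, 0.4], [0, 0, 0.05, 0, 0.4], [0, 0, 0, 0, 0.4], [0, 0, 0, 0, 0.4], [0, 0, 0, 0, 0.4], [0, 0, 0, 0, 0.4]]]}}

```text
clock: 37.42
position: [458.7, 178.7, 5.0]
ee_rot: [0.73, -0.683, 0.012, -0.013]
contact_force: [0.6, 0.3, -1.8]
gripper_width: 57.9
```

```bash
python3 go.py 457.7 177.8 5 184
```

```text
t 37.42 at [458.7 178.7   5. ] yaw 183.8 w 57.9 F [ 0.6  0.3 -1.8] q6 -0.69 tilt [0.035 0.002]
turn -0.004 shift before turn [ 0.08  0.1  -0.  ] after turn [ 0.08  0.11 -0.  ] dist 1.3
```

>>> {"op": "send_rows", "data": {"steps": [[[0, 0, -0.5, 0, 0.4], [0, 0, -1, 0, 0.4], [0, 0, -2, 0, 0.4], [0, 0, -2, 0, 0.4], [0, 0, 0, 0, 0.4], [0, 0, 0, 0, 0.4]]]}}

```text
clock: 37.92
position: [455.4, 177.4, 61.5]
ee_rot: [0.729, -0.684, 0.012, -0.011]
contact_force: [0.8, -1.1, -1.5]
gripper_width: 58.4
```

```bash
for i in 1; do python3 go.py 622 -300.4 150 182.2; done; python3 -c "
from h import *
print(arm.read_state()['wrist_torque'])"
```

```text
t 37.92 at [455.4 177.4  61.5] yaw 183.7 w 58.4 F [ 0.8 -1.1 -1.5] q6 -0.68 tilt [ 0.032 -0.   ]
turn 0.026 shift before turn [ 48.78 -13.81  -8.3 ] after turn [ 48.4  -15.09  -8.3 ] dist 513.7
[ 0.01528383  0.07083362 -0.02986316]
```

>>> {"op": "send_rows", "data": {"steps": [[[0, 0, -1.5, 0, 0.4], [0, 0, -3, 0, 0.4], [0, 0, -3, 0, 0.4], [0, 0, -2, 0, 0.4], [0, 0, 0, 0, 0.4]]]}}

```text
clock: 38.33
position: [449.7, 175.3, 155.3]
ee_rot: [0.729, -0.684, 0.011, -0.005]
contact_force: [0.7, 0.1, -1.6]
gripper_width: 57.4
```

```bash
python3 go.py 622 -300.4 150 182.2
```

```text
t 38.33 at [449.7 175.3 155.3] yaw 183.6 w 57.4 F [ 0.7  0.1 -1.6] q6 -0.68 tilt [ 0.022 -0.007]
turn 0.025 shift before turn [ 48.55 -14.18   1.26] after turn [ 48.19 -15.38   1.26] dist 506.0
```

>>> {"op": "send_rows", "data": {"steps": [[[1.5, -0.5, 0, 0.01, 0.4], [3, -0.95, 0, 0.01, 0.4], [3.4, -1.05, 0, 0, 0.4], [3.4, -1.05, 0, 0, 0.4], [3.4, -1.05, 0, 0, 0.4], [3.4, -1.05, 0, 0, 0.4], [3.4, -1.05, 0, 0, 0.4], [3.4, -1.05, 0, 0, 0.4], [3.4, -1.05, 0, 0, 0.4], [3.4, -1.05, 0, 0, 0.4]]]}}

```text
clock: 39.17
position: [559.4, -144.8, 143.6]
ee_rot: [0.725, -0.688, 0.002, 0.002]
contact_force: [0.9, 1.1, -0.9]
gripper_width: 58.2
```

```bash
python3 go.py 622 -300.4 150 182.2
```

```text
t 39.17 at [ 559.4 -144.8  143.6] yaw 183.0 w 58.2 F [ 0.9  1.1 -0.9] q6 0.02 tilt [ 0.001 -0.006]
turn 0.014 shift before turn [15.87 -5.44 -0.55] after turn [15.79 -5.66 -0.55] dist 167.9
```

>>> {"op": "send_rows", "data": {"steps": [[[3.2, -1.1, 0, 0.01, 0.4], [3, -1.1, 0, 0, 0.4], [3, -1.1, 0, 0, 0.4], [2.2, -0.9, 0, 0, 0.4], [1, -0.4, 0, 0, 0.4], [0, 0, 0, 0, 0.4], [0, 0, 0, 0, 0.4]]]}}

```text
clock: 39.75
position: [606.4, -279.2, 124.4]
ee_rot: [0.717, -0.697, -0.009, 0.008]
contact_force: [-0.4, 0.2, -1.0]
gripper_width: 58.2
```

```bash
python3 go.py 622 -300.4 60 182.2
```

```text
t 39.75 at [ 606.4 -279.2  124.4] yaw 181.7 w 58.2 F [-0.4  0.2 -1. ] q6 0.22 tilt [-0.023  0.001]
turn -0.009 shift before turn [ 2.18 -1.64  6.4 ] after turn [ 2.19 -1.62  6.4 ] dist 69.6
```

>>> {"op": "send_rows", "data": {"steps": [[[1, -0.5, 0.5, -0.01, 0.4], [1, -0.5, 1, 0, 0.4], [0.3, -0.2, 1, 0, 0.4], [0, 0, 1, 0, 0.4], [0, 0, 0.5, 0, 0.4], [0, 0, 0, 0, 0.4]]]}}

```text
clock: 40.25
position: [617.4, -298.6, 77.0]
ee_rot: [0.723, -0.691, -0.012, 0.008]
contact_force: [0.3, -0.8, -1.3]
gripper_width: 58.4
```

```bash
python3 go.py 622 -300.4 60 182.2
```

```text
t 40.25 at [ 617.4 -298.6   77. ] yaw 182.6 w 58.4 F [ 0.3 -0.8 -1.3] q6 0.26 tilt [-0.028  0.004]
turn 0.007 shift before turn [ 0.21 -0.5   1.68] after turn [ 0.2  -0.5   1.68] dist 17.7
```

>>> {"op": "send_rows", "data": {"steps": [[[0.1, -0.3, 0.3, 0, 0.4], [0.1, -0.2, 0.4, 0, 0.4], [0, 0, 0.3, 0, 0.4], [0, 0, 0.1, 0, 0.4], [0, 0, 0, 0, 0.4]]]}}

```text
clock: 40.67
position: [623.0, -299.3, 65.1]
ee_rot: [0.723, -0.69, -0.011, 0.008]
contact_force: [-0.2, 0.1, -1.5]
gripper_width: 58.1
```

```bash
python3 go.py 622 -300.4 60 182.2
```

```text
t 40.67 at [ 623.  -299.3   65.1] yaw 182.7 w 58.1 F [-0.2  0.1 -1.5] q6 0.26 tilt [-0.028  0.004]
turn 0.008 shift before turn [0.11 0.09 0.51] after turn [0.11 0.09 0.51] dist 5.3
```

>>> {"op": "send_rows", "data": {"steps": [[[0.05, 0, 0.15, 0, 0.4], [0.05, 0, 0.1, 0, 0.4], [0, 0, 0, 0, 0.4]]]}}

```text
clock: 40.92
position: [623.4, -300.4, 63.3]
ee_rot: [0.723, -0.69, -0.011, 0.008]
contact_force: [-0.0, 0.2, -0.9]
gripper_width: 57.9
```

```bash
python3 go.py 622 -300.4 60 182.2
```

```text
t 40.92 at [ 623.4 -300.4   63.3] yaw 182.7 w 57.9 F [-0.   0.2 -0.9] q6 0.26 tilt [-0.026  0.003]
turn 0.009 shift before turn [-0.    0.13  0.34] after turn [-0.    0.13  0.34] dist 3.6
```

>>> {"op": "send_rows", "data": {"steps": [[[0, 0, 0.12, 0, 0.4], [0, 0, 0.05, 0, 0.4]]]}}

```text
clock: 41.08
position: [623.5, -300.6, 62.1]
ee_rot: [0.723, -0.69, -0.01, 0.008]
contact_force: [0.3, 0.7, -1.9]
gripper_width: 58.0
```

```bash
python3 go.py 622 -300.4 60 182.2
```

```text
t 41.08 at [ 623.5 -300.6   62.1] yaw 182.7 w 58.0 F [ 0.3  0.7 -1.9] q6 0.26 tilt [-0.026  0.003]
turn 0.009 shift before turn [-0.02  0.15  0.21] after turn [-0.02  0.15  0.21] dist 2.6
```

>>> {"op": "send_rows", "data": {"steps": [[[0, 0.05, 0.12, 0, 0.4], [0, 0.05, 0.1, 0, 0.4]]]}}

```text
clock: 41.25
position: [622.6, -300.7, 60.1]
ee_rot: [0.723, -0.69, -0.01, 0.008]
contact_force: [0.1, -0.4, -0.4]
gripper_width: 57.9
```

>>> {"op": "send_rows", "data": {"steps": [[[0, 0, 0.12, 0, 0.4], [0, 0, 0.1, 0, 0.4]]]}}

```text
clock: 41.42
position: [622.6, -300.8, 59.3]
ee_rot: [0.724, -0.69, -0.01, 0.008]
contact_force: [-2.8, 2.4, 5.9]
gripper_width: 57.9
```

```bash
python3 go.py 622 -300.4 60 182.2
```

```text
t 41.42 at [ 622.6 -300.8   59.3] yaw 182.7 w 57.9 F [-2.8  2.4  5.9] q6 0.26 tilt [-0.024  0.002]
turn 0.009 shift before turn [-0.04  0.06 -0.07] after turn [-0.04  0.06 -0.07] dist 1.0
```

Contact on the rails at the expected height (TCP 59.3). Release and rise.

>>> {"op": "send_rows", "data": {"steps": [[[0, 0, 0, 0, 0.95], [0, 0, 0, 0, 0.95], [0, 0, 0, 0, 0.95], [0, 0, 0, 0, 0.95], [0, 0, 0, 0, 0.95]]]}}

```text
clock: 41.83
position: [623.5, -301.1, 59.7]
ee_rot: [0.724, -0.69, -0.008, 0.007]
contact_force: [-0.1, 0.5, 0.4]
gripper_width: 81.5
```

```bash
python3 go.py 622 -300.4 60 182.2
```

```text
t 41.83 at [ 623.5 -301.1   59.7] yaw 182.7 w 81.5 F [-0.1  0.5  0.4] q6 0.26 tilt [-0.022  0.001]
turn 0.009 shift before turn [-0.08  0.14 -0.03] after turn [-0.08  0.14 -0.03] dist 1.7
```

>>> {"op": "send_rows", "data": {"steps": [[[0, 0, -0.5, 0, 0.95], [0, 0, -1, 0, 0.95], [0, 0, -2, 0, 0.95], [0, 0, -3, 0, 0.95], [0, 0, -3, 0, 0.95], [0, 0, -1, 0, 0.95], [0, 0, 0, 0, 0.95], [0, 0, 0, 0, 0.95], [0, 0, 0, 0, 0.95], [0, 0, 0, 0, 0.95]]]}}

```text
clock: 42.67
position: [624.9, -301.3, 170.6]
ee_rot: [0.724, -0.69, -0.01, 0.008]
contact_force: [-0.5, -0.5, -1.0]
gripper_width: 81.3
```

```bash
python3 go.py 622 -300.4 60 182.2; python3 -c "
from bench import job
print(job.job_done())"
```

```text
t 42.67 at [ 624.9 -301.3  170.6] yaw 182.7 w 81.3 F [-0.5 -0.5 -1. ] q6 0.26 tilt [-0.024  0.002]
turn 0.009 shift before turn [-0.06  0.02 11.06] after turn [-0.06  0.02 11.06] dist 110.6
the job is handed in; nothing more can be done
None
```

All four parts are where the task asked, and the job was handed in at about 43 s. I have no picture of the final carrier placing. My settling waits used up all 200 camera calls just before I picked it up.

| Part | Placed on | Last check |
|---|---|---|
| Heat sink | Steel dish | Standing upright near the middle, seen in a wrist picture after release |
| Processor module | Programmer's socket pad | About 0.2 mm from the measured pad centre, within 0.4° of square, lid at 50–53 mm (expected 52) |
| Middle board | Open black box | Lying flat, top at about 18 mm (expected 18), about 4 mm off centre |
| Carrier board | Preheater rails | Touched down at 59.3 mm tool height (expected 59), 0.6 mm along and 0.4 mm across from the measured rail centre, about 0.5° off square at release |

- **Carrier:** its position comes only from the arm's readings and the rail position measured in earlier pictures. The force reading was near zero after the fingers opened and after the arm rose clear.
- **Regrip:** my first grip on the middle board was too low and lifted the carrier with it. I set the pair down gently on free mat, regripped higher, and saw the carrier stay put on the second lift.
- **Tool tilt:** the tool drifted up to about 0.05 rad (3°) off vertical during the run and was about 0.03 rad when I released the carrier. By those readings the carrier came down tilted about 0.06 rad before it settled on the rails. I could not confirm by camera that it ended up flat.
- **Reel and flux bottle:** no motion went near either one. Wrist pictures up to the middle-board placing show both still standing.

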